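Set a straightedge against two centre pins on a soundboard blank

TASK

Get the straightedge ready for drawing the centre line on the spruce soundboard blank: take it by its wooden grip and slide it flat over the blank, without lifting it off, until you feel its graduated edge rest against both red-headed brass pins at once, lightly, because the pins are only pushed into soft spruce and work loose under a hard push. Then set the steel weight down gently, upright, on the bare blade to one side of the grip to hold it there, leave the straightedge snug against both pins, and do not disturb the other things on the bench.

Things in the scene. Friction and masses are not known exactly. Their poses are not given: they have to be found in the camera images.
- blank: Spruce soundboard blank, a pale plate 320 mm (its x) by 460 mm (its y) and 5 mm thick, fixed flat on the bench. Origin: centre of its underside, on the bench. 
- ring_a: Blue pencil ring, about 44 mm across, drawn freehand on the blank round the left-hand (+y) centre pin. Origin: middle of the ring, on the blank's top face. The pin inside is brass, upright, 8 mm thick, with a red head (13 mm wide, 17 to 25 mm above the blank: the blade passes under it). It stands up to 8 mm off the ring's middle along x (the blank's x, across the pin line), 0 in y.
- ring_b: The same kind of ring and pin at the right-hand (-y) end, 310 to 345 mm from ring_a; its pin too stands up to 8 mm off the ring's middle along x, independently, so the pins' line can differ by 0.05 rad from the rings' line. Only feel or sight tells where the pins are. More than 8 N of sideways push works a pin loose; 1 to 3 N on each is plenty.
- edge_base (a point): The straightedge (loose, 0.42 kg): a flat aluminium blade 400 mm long (its y), 50 mm wide (its x) and 6 mm thick, lying on the blank on the robot's side of the pins. This point is the centre of its underside. Its +x side, 25 mm from this point, carries the graduations, faces the pins and is the working edge: a pin touching it has its axis at x = +29 mm. It slides on spruce with friction coefficient 0.5 to 0.75.
- grip (a point): Centre (half-way up) of the straightedge's dark wooden grip, a rail 80 mm long (blade's y), 18 mm wide (blade's x) and 32 mm high, standing on the middle of the blade: it reaches from the blade's top (11 mm above the bench) to 43 mm above the bench; this point is 27 mm above the bench. Axes as for edge_base. Pinch it across its 18 mm width.
- weight_mid (a point): Hold-down weight (loose, about 0.45 kg): a plain upright dark steel cylinder 42 mm in diameter and 44 mm high with a small brass disc on top. This point is its centre, 22 mm above its base; z is its axis. On the bare blade it stands with its axis near the blade's midline (within 14 mm) and 58 to 175 mm from the blade's centre along y.
- glue: Bystander: white glue bottle with orange cap, 48 mm diameter, 115 mm high. Origin: centre of its base.
- jar: Bystander: amber jar with steel lid, 52 mm diameter, 60 mm high. Origin: centre of its base.
- plane: Bystander: small brass block plane with dark wood infill, 34 by 105 by about 52 mm high. Origin: centre of its sole.
- pencil: Bystander: flat red carpenter's pencil, 165 by 13 by 8 mm, lying on the far half of the blank. Origin: middle of its underside.
- bridge: Bystander: wooden instrument bridge, 80 by 14 by 25 mm, standing on the far half of the blank. Origin: centre of its underside.
There are look-alikes about, which are no part of the job. Leave any blue or turquoise look-alike of the part that bears weight_mid alone.

How it is judged:
On the way, in this order (a step that is already met when the one before it is completed fails the run):
1. the straightedge's working edge presses on both pins at once, with more than 0.5 N on each (contact force between edge and ring_a above 0.5 N and contact force between edge and ring_b above 0.5 N and x of pin_a_c0 in the frame of edge_base between 0.0275 and 0.0305 m and y of pin_a_c0 in the frame of edge_base between -0.2 and 0.2 m and x of pin_b_c0 in the frame of edge_base between 0.0275 and 0.0305 m and y of pin_b_c0 in the frame of edge_base between -0.2 and 0.2 m and angle between edge_base's own z axis and vertical below 0.02 rad and height (world z) of edge_base below 0.007 m), for 0.25 s.
2. the weight stands on the bare blade, let go, with the straightedge still against both pins (x of pin_a_c0 in the frame of edge_base between 0.0275 and 0.0305 m and y of pin_a_c0 in the frame of edge_base between -0.2 and 0.2 m and x of pin_b_c0 in the frame of edge_base between 0.0275 and 0.0305 m and y of pin_b_c0 in the frame of edge_base between -0.2 and 0.2 m and angle between edge_base's own z axis and vertical below 0.02 rad and height (world z) of edge_base below 0.007 m and x of weight_mid in the frame of edge_base between -0.014 and 0.014 m and z of weight_mid in the frame of edge_base between 0.026 and 0.03 m and y of weight_mid in the frame of edge_base between -0.175 and 0.175 m and (y of weight_mid in the frame of edge_base above 0.058 m or y of weight_mid in the frame of edge_base below -0.058 m) and angle between weight_mid's own z axis and vertical below 0.05 rad and contact force between the fingers and weight below 0.05 N), for 0.3 s.
At the end, for the whole second after the job is handed in: The straightedge lies flat on the blank with its graduated edge within 1.5 mm of touching both pins (both within its length), and the weight stands upright and at rest on the bare blade, its axis within 14 mm of the blade's midline and 58 to 175 mm from the blade's centre (x of pin_a_c0 in the frame of edge_base between 0.0275 and 0.0305 m and y of pin_a_c0 in the frame of edge_base between -0.2 and 0.2 m and x of pin_b_c0 in the frame of edge_base between 0.0275 and 0.0305 m and y of pin_b_c0 in the frame of edge_base between -0.2 and 0.2 m and angle between edge_base's own z axis and vertical below 0.02 rad and height (world z) of edge_base below 0.007 m and x of weight_mid in the frame of edge_base between -0.014 and 0.014 m and z of weight_mid in the frame of edge_base between 0.026 and 0.03 m and y of weight_mid in the frame of edge_base between -0.175 and 0.175 m and (y of weight_mid in the frame of edge_base above 0.058 m or y of weight_mid in the frame of edge_base below -0.058 m) and angle between weight_mid's own z axis and vertical below 0.05 rad and linear speed of each of edge, weight below 0.01 m/s).
It fails at once if a pin is pushed with more than 8 N and works loose (contact force between anything else and ring_a above 8 N or contact force between anything else and ring_b above 8 N).
It fails at once if the straightedge is lifted more than 8 mm off the blank or tipped (height (world z) of edge_base above 0.013 m or angle between edge_base's own z axis and vertical above 0.08 rad).
It fails at once if the weight is dropped or pressed onto the blade with more than 50 N (contact force between weight and edge above 50 N).
It fails at once if another thing on the bench is moved more than 15 mm (distance of any of glue, jar, plane, pencil, bridge from where it was at the start of the episode above 0.015 m).
It also fails if it takes over 72 s, if anything falls off the work surface, if the arm or the gripper's body presses on something with over 40 N, if the wrist force passes 120 N, or if a joint passes its speed limit or range.

ROBOT

A 6-joint arm with a two-finger parallel gripper is mounted at the origin on the work surface. World frame = base frame: x ahead of the robot, y to its left, z up, the work surface at z = 0. Lengths are in m, angles in rad, forces in N, time in s.
With the tool pointing down it reaches from about 0.35 to 0.85 m from the base axis. Payload 8.1 kg.
Tool frame: the origin (TCP) lies midway between the tips of the shut fingers; the grasp point (between the pads) lies 19 mm behind it (manip.grasp_offset is the distance from the TCP to the grasp point, in m); y points along the fingers, z is the direction in which the jaws open and shut, and the axes are right-handed (so a half turn about y gives the same grasp; the last joint's range is limited). The gripper opens to 85 mm and grips with 20 to 120 N. Pads are 22 mm wide; open, the fingers measure 114 mm over their backs; the gripper's body (76 mm by 85 mm) begins 54 mm behind the grasp point. The pads swing forward as they close: fully open they stand 13 mm farther back than shut.
Start: joints at [1.205, 0.13, 1.488, -0, 1.523, -0.085], TCP at [0.166, 0.577, 0.205] pointing down, gripper open.
Joint ranges: [-2.96, 2.96], [-0.89, 2.26], [0.02, 2.5], [-1.34, 4.48], [0, 2.73], [-2.66, 2.66]. Speed limits (rad/s): [2.39, 2.39, 2.79, 3.14, 3.14, 3.14].

INTERFACE

Orientations are given as a unit quaternion [w, x, y, z].
In Python, from rig import manip, read_camera, finish_job gives the robot as it stands.
- The arm moves only by the tool move_arm, never from a script. Its argument "deltas" is a list of rows, each a list of 7 numbers: the shift along the tool's x, y, z in m, then the turn, a rotation vector about the tool's x, y, z in degrees, then the finger opening in m, from 0 to 0.0854. A call has 1 to 5 rows; each row shifts and turns the commanded pose from where the row before left it, along the tool's axes as they then stand; what a row does not reach is not made up. A row lasts 1/8 s, in which the tool goes at most 62.5 mm and 10.7 degrees, less where a joint would pass 70% of its speed; a pose out of reach is approached as far as the arm can. A call is refused whole if a number of a shift passes 0.0625 or a number of a turn 10.7, either way. A call with a gripper value outside its range is refused whole. The fingers move at their own pace and stop on an object; the grip force is fixed at half the most. Time passes only in rows, so rows that do not move let the fingers close. It gives the time, the measured TCP pose, the force and the opening at its end, in the units of the state.
- manip.state(): the state, without advancing time (a new reading comes with each control period).
- read_camera(name): name is "side" or "top"; returns a dict with "frame" (480x640x3 uint8, blue, green, red), "camera_matrix" (3x3 intrinsics, pixels), "rvec" (rotation vector, rad) and "tvec" (3), from world to camera coordinates, as OpenCV has them. Camera axes: x right, y down, z forward; pixel columns grow to the right and rows downward; lengths in m; the calibration is good to about 2 mm. A picture is of the moment at which its call begins. There is no depth.
- finish_job(): hands the job in, once; it reports no verdict.
The state is a dict: "t": time; "joint_pos": joint angles; "joint_velocities": joint speeds; "joint_torque": joint torques, N m; "ee_pos": TCP position; "orientation": TCP orientation; "ft_force": force on the tool from outside, world axes, zero at the start; "ft_torque": the same for the moment, N m; "width": finger opening in m.
Only numpy, scipy, OpenCV 4.12 (cv2) and the standard library are available. Lean on these libraries where they do the work, as an engineer would, in place of code of your own. Each camera call takes 0.05 s, during which the arm holds its last target.

## Working session

There is one attempt and no reset: what is moved stays moved. The work goes in short steps, Python scripts to look and compute and a tool call to move; the robot and the scene stay as the last step left them, time stands still between calls to the robot, and variables do not carry over. Pictures are saved under pics/ and viewed, and the job is handed in when it is done.

Besides the shell and the picture viewer there is one more tool, called after "Request:" by a JSON object that holds its "op" and its "data", one argument or row to a line. move_arm: Moves the arm, as the interface text tells. Its arguments: {"type":"object","properties":{"deltas":{"type":"array"}},"required":["deltas"]}

```bash
ls; mkdir -p pics; python3 - <<'E'
from rig import manip, read_camera
import cv2
print(manip.state(), manip.grasp_offset)
for n in("side","top"):
    r=read_camera(n); cv2.imwrite(f"pics/{n}0.png",r["frame"]); print(n,r["camera_matrix"],r["rvec"],r["tvec"])
E
```

```text
pics
{'t': 0.0, 'joint_pos': array([ 1.20459414e+00,  1.31195448e-01,  1.48932427e+00, -5.02463655e-05,
        1.52296519e+00, -8.54320139e-02]), 'joint_velocities': array([ 8.06283035e-05,  1.41140704e-04, -1.14154557e-03, -8.34376755e-04,
        2.75933889e-03, -1.84226630e-03]), 'joint_torque': array([ 2.19685317e-03, -5.69389093e+01, -5.00555205e+01, -2.36583146e-04,
        1.45594400e-02,  2.39296092e-06]), 'ee_pos': array([0.16605364, 0.57592785, 0.20379928]), 'orientation': array([-0.6994942 ,  0.7008062 , -0.09907311,  0.0988081 ]), 'ft_force': array([-0.79812041, -0.402263  ,  0.97448333]), 'ft_torque': array([-0.04740968,  0.01155578,  0.02691942]), 'width': 0.08543857116203746} 0.0187
side [[458.25129431   0.         319.59944763]
 [  0.         458.25129431 243.82022148]
 [  0.           0.           1.        ]] [ 0.76210456 -2.67630767  1.01903637] [0.52450258 0.23218638 0.87196303]
top [[458.47780425   0.         315.00846796]
 [  0.         458.47780425 233.79559249]
 [  0.           0.           1.        ]] [ 2.22109454 -2.17663929  0.07522067] [0.03280049 0.60309208 1.0987208 ]
```

View pics/top0.png

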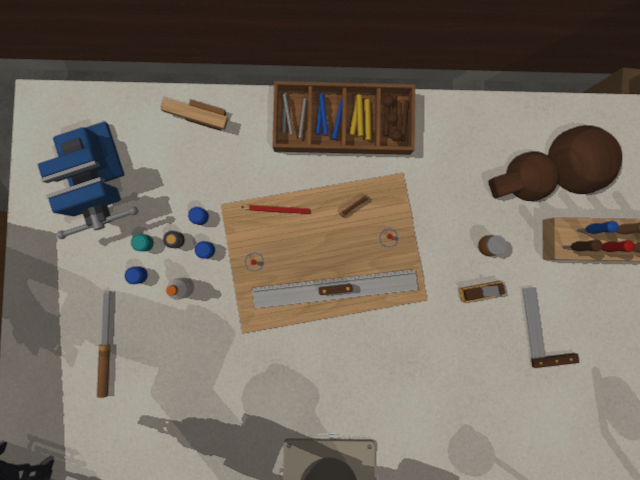

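View pics/side0.png

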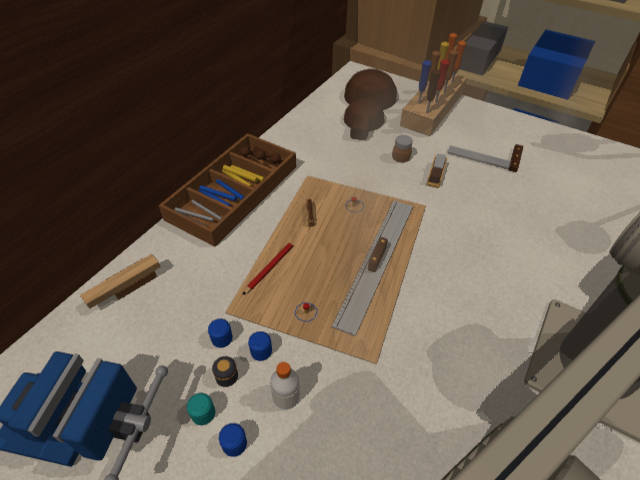

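```bash
cat > h.py <<'E'
import cv2, numpy as np
from rig import manip, read_camera
from scipy.spatial.transform import Rotation as R
def ray(r,u,v):
    K=r["camera_matrix"];M=cv2.Rodrigues(np.array(r["rvec"],float))[0];t=np.array(r["tvec"],float).ravel()
    d=M.T@np.linalg.solve(K,[u,v,1.]);return -M.T@t,d
def onz(r,u,v,z):
    o,d=ray(r,u,v);return o+d*(z-o[2])/d[2]
def tri(a,pa,b,pb):
    o1,d1=ray(a,*pa);o2,d2=ray(b,*pb)
    d1/=np.linalg.norm(d1);d2/=np.linalg.norm(d2)
    s=np.linalg.lstsq(np.c_[d1,-d2],o2-o1,rcond=None)[0]
    p,q=o1+s[0]*d1,o2+s[1]*d2
    return (p+q)/2,np.linalg.norm(p-q)
def proj(r,P):
    return cv2.projectPoints(np.array([P],float),np.array(r["rvec"],float),np.array(r["tvec"],float),r["camera_matrix"],None)[0].ravel()
def blobs(m,amin=6):
    n,l,s,c=cv2.connectedComponentsWithStats(m.astype(np.uint8));return [(c[i].round(2).tolist(),s[i].tolist()) for i in range(1,n) if s[i][4]>=amin]
def crop(f,x,y,w,h,k,name):
    c=f[y:y+h,x:x+w];cv2.imwrite(name,cv2.resize(c,None,fx=k,fy=k,interpolation=cv2.INTER_CUBIC))
E
python3 - <<'E'
from h import *
T=read_camera("top");S=read_camera("side")
crop(T["frame"],220,170,210,165,3.8,"pics/c1.png")
crop(T["frame"],100,190,130,120,5,"pics/c2.png")
crop(S["frame"],170,310,150,150,4,"pics/c3.png")
for r in(T,S):
    f=r["frame"];h=cv2.cvtColor(f,cv2.COLOR_BGR2HSV)
    red=((h[...,0]<8)|(h[...,0]>172))&(h[...,1]>150)&(h[...,2]>80)
    for b in blobs(red): print(b, onz(r,*b[0],.026).round(4))
    print()
E
```

```text
([278.98, 209.08], [249, 205, 61, 9, 315]) [0.6598 0.1334 0.026 ]
([389.75, 236.05], [388, 234, 5, 5, 20]) [ 0.6    -0.1356  0.026 ]
([628.43, 245.6], [622, 240, 14, 12, 119]) [ 0.5887 -0.7171  0.026 ]
([610.95, 244.49], [604, 242, 15, 5, 41]) [ 0.5906 -0.6743  0.026 ]
([253.0, 262.0], [251, 260, 5, 5, 21]) [0.5309 0.1925 0.026 ]

([443.32, 65.85], [440, 59, 10, 18, 87]) [ 0.6601 -0.8923  0.026 ]
([353.5, 198.33], [352, 198, 4, 2, 6]) [ 0.6011 -0.1372  0.026 ]
([269.17, 265.52], [247, 243, 46, 46, 306]) [0.6532 0.1466 0.026 ]
([305.45, 305.59], [303, 303, 6, 6, 29]) [0.5314 0.1919 0.026 ]
```

View pics/c1.png

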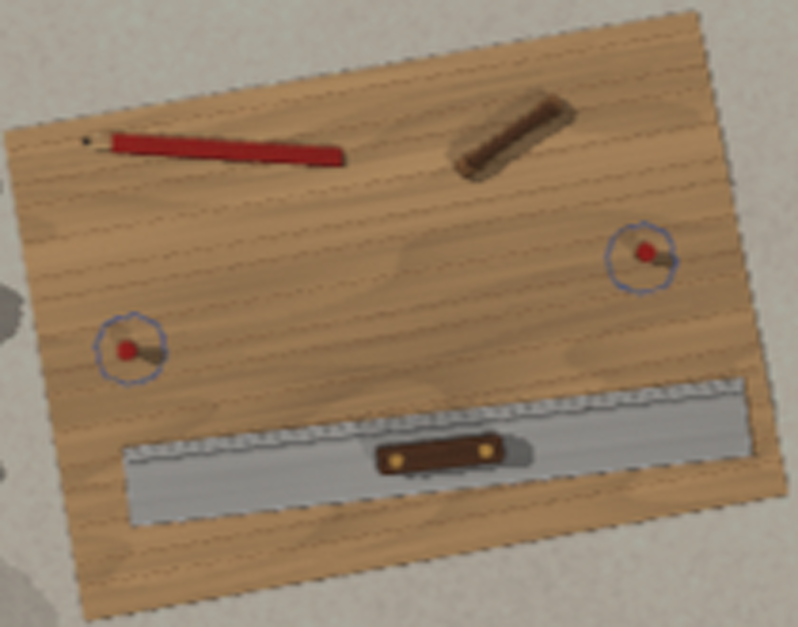

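View pics/c2.png

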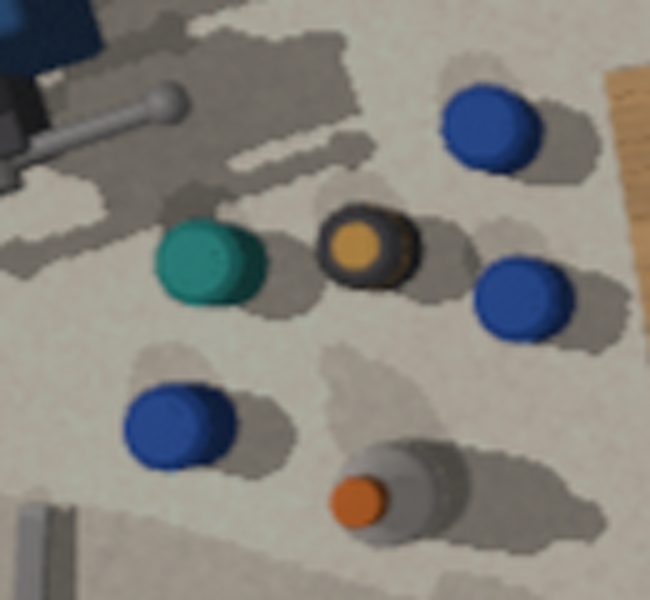

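View pics/c3.png

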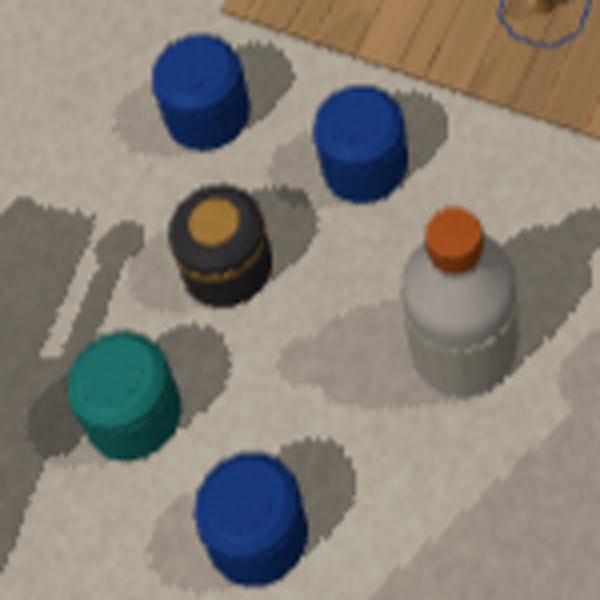

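```bash
python3 - <<'E'
from h import *
T=read_camera("top");S=read_camera("side")
W={}
for nm,r,(x0,y0,x1,y1) in(("T",T,(240,265,425,312)),("S",S,(325,195,420,340))):
    f=r["frame"];h=cv2.cvtColor(f,cv2.COLOR_BGR2HSV)
    m=np.zeros(h.shape[:2],np.uint8);m[y0:y1,x0:x1]=(h[y0:y1,x0:x1,1]<60)&(h[y0:y1,x0:x1,2]>60)
    n,l,s,c=cv2.connectedComponentsWithStats(m);i=1+np.argmax(s[1:,4])
    P=np.argwhere(l==i)[:,::-1].astype(np.float32)
    cn=cv2.convexHull(P)
    ap=cv2.approxPolyN(cn,4)[0] if hasattr(cv2,'approxPolyN') else None
    X=np.array([onz(r,u,v,.011)[:2] for u,v in cn[:,0]],np.float32)
    print(nm,s[i],cv2.minAreaRect(X*1000)); 
    print(ap, [onz(r,float(u),float(v),.011)[:2].round(4) for u,v in ap])
    br=(h[...,0]>8)&(h[...,0]<28)&(h[...,1]>110)&(h[...,2]>110)
    bb=(160,225,190,255) if nm=="T" else (205,345,245,395)
    m2=np.zeros_like(m);m2[bb[1]:bb[3],bb[0]:bb[2]]=br[bb[1]:bb[3],bb[0]:bb[2]]
    for b in blobs(m2): print("disc",b,onz(r,*b[0],.0445).round(4)); W.setdefault(nm,b[0])
    # grip brass dots
    gb=(290,280,380,300) if nm=="T" else (360,230,395,275)
    # dark grip
    m3=np.zeros_like(m);m3[gb[1]:gb[3],gb[0]:gb[2]]=(h[gb[1]:gb[3],gb[0]:gb[2],1]>90)
    for b in blobs(m3): print("grip",b,onz(r,*b[0],.043).round(4))
print(tri(T,W["T"],S,W["S"]))
A=tri(T,(253,262),S,(305.45,305.59));B=tri(T,(389.75,236.05),S,(353.5,198.5));print("A",A,"B",B)
f=T["frame"]
crop(f,305,275,60,30,12,"pics/g.png")
for nm,z,uv in(("glue cap",.115,(171.5,290)),("b1",.044,(198,216)),("b2",.044,(204,250)),("teal",.044,(141,242)),("b3",.044,(135,275))): print(nm,onz(T,*uv,z).round(3))
E
```

```text
T [ 252  269  166   40 3184] ((470.2593078613281, -5.9485015869140625), (50.99341583251953, 400.6689147949219), 7.560901165008545)
[[253.92117 308.29056]
 [251.60599 287.45386]
 [414.81784 268.90707]
 [418.29495 289.7696 ]] [array([0.4191, 0.1891]), array([0.4692, 0.1961]), array([ 0.5218, -0.2004]), array([ 0.4713, -0.2093])]
disc ([170.57, 238.71], [166, 234, 10, 10, 72]) [0.5821 0.386  0.0445]
grip ([299.14, 280.65], [290, 280, 25, 3, 49]) [0.4893 0.0806 0.043 ]
grip ([335.45, 289.17], [319, 285, 33, 10, 224]) [ 0.4709 -0.0056  0.043 ]
grip ([364.56, 297.74], [339, 295, 41, 5, 117]) [ 0.4521 -0.0746  0.043 ]
S [ 332  201   80  135 2831] ((468.87945556640625, -4.6774139404296875), (49.82757568359375, 401.72613525390625), 7.581936836242676)
[[354.78586 335.4561 ]
 [331.25876 326.4072 ]
 [393.41428 200.02429]
 [412.5791  205.77373]] [array([0.4177, 0.191 ]), array([0.4671, 0.1978]), array([ 0.5201, -0.2004]), array([ 0.4707, -0.2071])]
disc ([222.93, 364.99], [217, 360, 13, 11, 107]) [0.5809 0.3858 0.0445]
grip ([365.79, 242.44], [360, 230, 19, 38, 366]) [ 0.5018 -0.0096  0.043 ]
grip ([377.12, 254.13], [369, 238, 18, 34, 307]) [0.4653 0.0073 0.043 ]
grip ([390.45, 265.42], [383, 249, 12, 26, 165]) [0.4272 0.0203 0.043 ]
(array([0.5816617 , 0.38586924, 0.04396019]), np.float64(0.0011192608399235064))
A (array([0.53097267, 0.19243578, 0.02699843]), np.float64(5.9916695911276996e-05)) B (array([ 0.60006668, -0.13531644,  0.02744178]), np.float64(0.00023273258100815539))
glue cap [0.467 0.359 0.115]
b1 [0.637 0.323 0.044]
b2 [0.557 0.307 0.044]
teal [0.573 0.455 0.044]
b3 [0.495 0.466 0.044]
```

View pics/g.png

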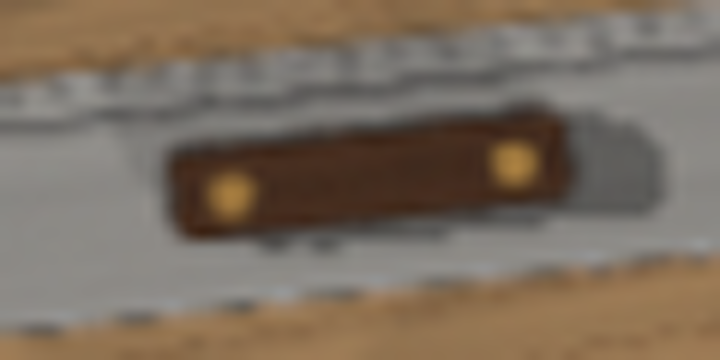

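```bash
cat >> h.py <<'E'
def axes():
    q=manip.state()["orientation"];return R.from_quat([q[1],q[2],q[3],q[0]]).as_matrix()
def go(p,jaw_deg):
    """total delta in tool axes to reach TCP p, tool down, jaw axis (tool z) at jaw_deg in world xy (mod 180)"""
    s=manip.state();M=axes();z=M[:,2]
    a=np.degrees(np.arctan2(z[1],z[0]));d=(jaw_deg-a+90)%180-90
    j=np.radians(a+d);Z=np.array([np.cos(j),np.sin(j),0]);Y=np.array([0,0,-1.]);X=np.cross(Y,Z)
    G=np.c_[X,Y,Z]
    rv=np.degrees(R.from_matrix(M.T@G).as_rotvec())
    dl=M.T@(np.array(p)-s["ee_pos"])
    print("t",round(s["t"],2),"ee",s["ee_pos"].round(4),"jawang",a.round(2),"| shift mm(tool)",(dl*1000).round(1),"turn deg",rv.round(2),"j6",s["joint_pos"][5].round(3),"w",round(s["width"],4),"F",s["ft_force"].round(2),"M",s["ft_torque"].round(3))
    return dl,rv
E
python3 - <<'E'
from h import *
print(axes().round(3)); go([.470,-.0055,.12],7.57)
E
```

```text
[[ 0.961 -0.     0.277]
 [-0.277 -0.001  0.961]
 [-0.    -1.    -0.001]]
t 0.3 ee [0.1662 0.5763 0.2045] jawang 73.91 | shift mm(tool) [ 453.2   84.8 -474.8] turn deg [4.000e-02 6.634e+01 2.000e-02] j6 -0.085 w 0.0855 F [ 0.18 -0.8  -0.61] M [0.017 0.077 0.024]
```

Request:
{"op": "move_arm", "data": {
  "deltas": [
    [0.04, 0, -0.042, 0, 0, 0, 0.0854],
    [0.04, 0, -0.042, 0, 0, 0, 0.0854],
    [0.04, 0, -0.042, 0, 0, 0, 0.0854],
    [0.04, 0, -0.042, 0, 0, 0, 0.0854],
    [0.04, 0, -0.042, 0, 0, 0, 0.0854]
  ]
}}

```text
t: 0.92
ee_pos: [0.3008, 0.3177, 0.205]
orientation: [0.7, -0.7, 0.099, -0.099]
ft_force: [1.4, -0.1, 0.5]
width: 0.0857
```

Request:
{"op": "move_arm", "data": {
  "deltas": [
    [0.04, 0, -0.042, 0, 0, 0, 0.0854],
    [0.04, 0, -0.042, 0, 0, 0, 0.0854],
    [0.04, 0, -0.042, 0, 0, 0, 0.0854],
    [0.04, 0, -0.042, 0, 0, 0, 0.0854],
    [0.04, 0, -0.042, 0, 0, 0, 0.0854]
  ]
}}

```text
t: 1.55
ee_pos: [0.4349, 0.0603, 0.2052]
orientation: [0.7, -0.7, 0.099, -0.099]
ft_force: [1.2, 0.1, 0.3]
width: 0.0856
```

Request:
{"op": "move_arm", "data": {
  "deltas": [
    [0.04, 0, -0.042, 0, 0, 0, 0.0854],
    [0, 0.01, 0, 0, 10, 0, 0.0854],
    [0, 0.01, 0, 0, 10, 0, 0.0854],
    [0, 0.01, 0, 0, 10, 0, 0.0854],
    [0, 0.01, 0, 0, 10, 0, 0.0854]
  ]
}}

```text
t: 2.17
ee_pos: [0.461, 0.0106, 0.1646]
orientation: [0.623, -0.623, 0.334, -0.334]
ft_force: [-0.1, -0.3, -0.2]
width: 0.0855
```

Request:
{"op": "move_arm", "data": {
  "deltas": [
    [0, 0.01, 0, 0, 10, 0, 0.0854],
    [0, 0.01, 0, 0, 10, 0, 0.0854],
    [0, 0.01, 0, 0, 6.3, 0, 0.0854]
  ]
}}

```text
t: 2.55
ee_pos: [0.461, 0.0107, 0.1346]
orientation: [0.531, -0.531, 0.467, -0.467]
ft_force: [-0.7, 0.4, 0.0]
width: 0.0854
```

```bash
python3 - <<'E'
from h import *
go([.470,-.0055,.075],7.57)
E
```

```text
t 2.55 ee [0.461  0.0107 0.1346] jawang 7.35 | shift mm(tool) [17.2 59.6  6.9] turn deg [-0.01 -0.22  0.  ] j6 -0.216 w 0.0854 F [-0.71  0.4   0.03] M [-0.005 -0.022  0.011]
```

Request:
{"op": "move_arm", "data": {
  "deltas": [
    [0.0172, 0.03, 0.0069, 0, 0, 0, 0.0854],
    [0, 0.035, 0, 0, 0, 0, 0.0854],
    [0, 0.03, 0, 0, 0, 0, 0.0854],
    [0, 0.013, 0, 0, 0, 0, 0.0854],
    [0, 0.008, 0, 0, 0, 0, 0.0854]
  ]
}}

```text
t: 3.18
ee_pos: [0.4702, -0.0055, 0.0188]
orientation: [0.532, -0.532, 0.466, -0.466]
ft_force: [0.3, 0.4, -0.2]
width: 0.0856
```

```bash
python3 - <<'E'
from h import *
go([.470,-.0055,.016],7.57)
S=read_camera("side");crop(S["frame"],300,170,160,150,5,"pics/s1.png")
E
```

```text
t 3.17 ee [ 0.4702 -0.0055  0.0188] jawang 7.61 | shift mm(tool) [ 0.   2.8 -0.2] turn deg [-0.    0.04 -0.  ] j6 -0.254 w 0.0856 F [ 0.34  0.35 -0.23] M [ 0.035 -0.008  0.021]
```

View pics/s1.png

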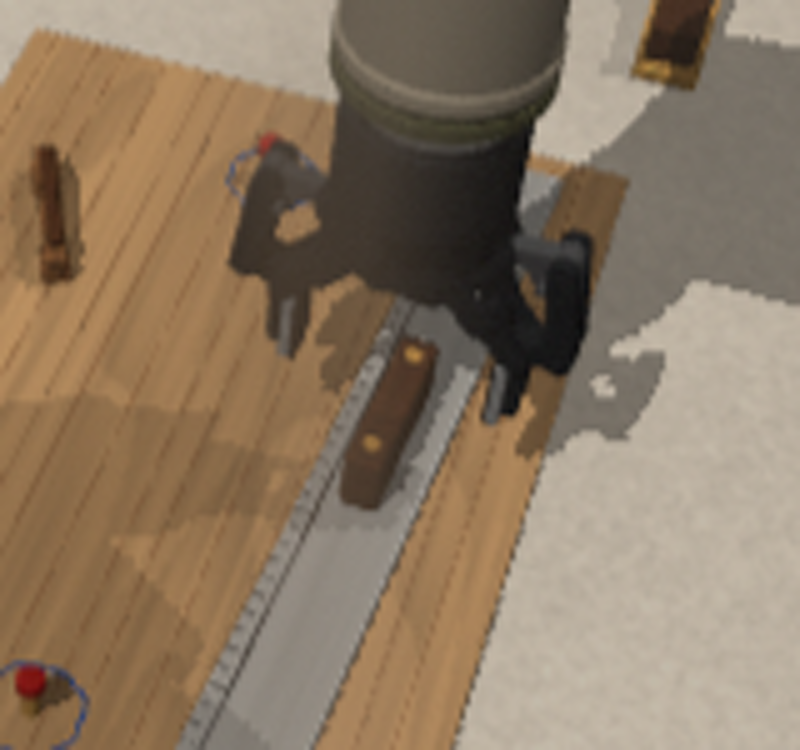

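The open fingers straddle the rail, with the two brass grip screws at about (382,240) and (374,258) between them. Closing.

Request:
{"op": "move_arm", "data": {
  "deltas": [
    [0, 0.002, 0, 0, 0, 0, 0.05],
    [0, 0, 0, 0, 0, 0, 0.03],
    [0, 0, 0, 0, 0, 0, 0.022],
    [0, 0, 0, 0, 0, 0, 0.022]
  ]
}}

```text
t: 3.72
ee_pos: [0.4704, -0.0055, 0.0173]
orientation: [0.532, -0.532, 0.465, -0.466]
ft_force: [-0.4, -0.4, 0.5]
width: 0.0219
```

Request:
{"op": "move_arm", "data": {
  "deltas": [
    [0, 0, 0, 0, 0, 0, 0.016],
    [0, 0, 0, 0, 0, 0, 0.01],
    [0, 0, 0, 0, 0, 0, 0.01]
  ]
}}

```text
t: 4.1
ee_pos: [0.4701, -0.0055, 0.0169]
orientation: [0.532, -0.532, 0.466, -0.466]
ft_force: [-0.3, 0.3, 0.3]
width: 0.0096
```

```bash
python3 - <<'E'
from h import *
# target with blade centre from pins; 12mm short
go([.5371-.012*.9785,.0226-.012*.2063,manip.state()["ee_pos"][2]],11.9)
E
```

```text
t 4.1 ee [ 0.4701 -0.0055  0.0169] jawang 7.61 | shift mm(tool) [-18.    0.   58.1] turn deg [-0.   -4.29  0.  ] j6 -0.254 w 0.0096 F [-0.28  0.34  0.31] M [0.011 0.055 0.021]
```

The opening reads 9.6 mm, not 18 mm, so I'm checking before going on.

```bash
python3 - <<'E'
from h import *
S=read_camera("side");crop(S["frame"],300,170,160,150,5,"pics/s2.png")
T=read_camera("top");crop(T["frame"],240,220,200,120,4,"pics/t2.png")
print(manip.state()["width"])
E
```

```text
0.009990480906458755
```

View pics/s2.png

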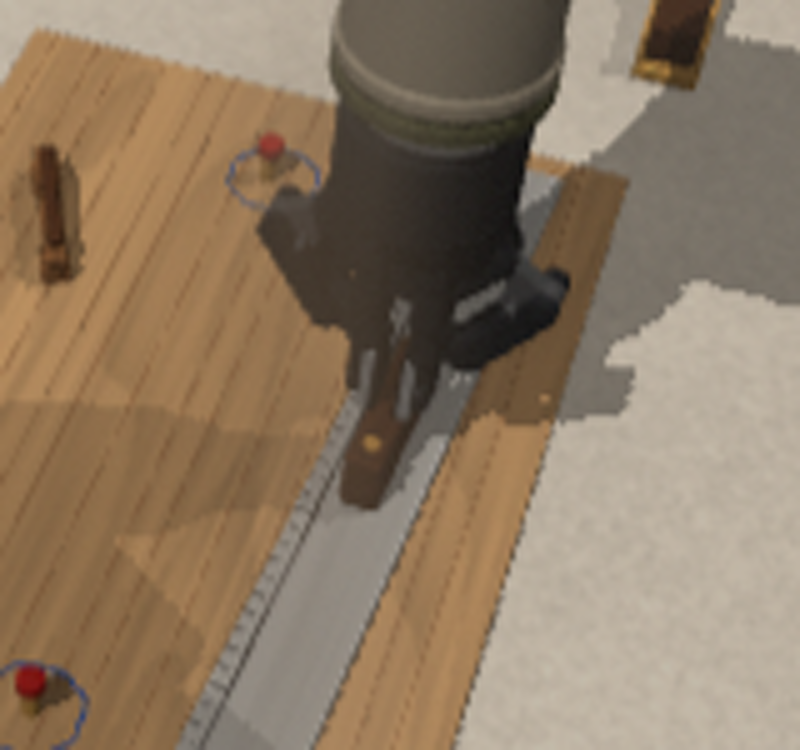

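View pics/t2.png

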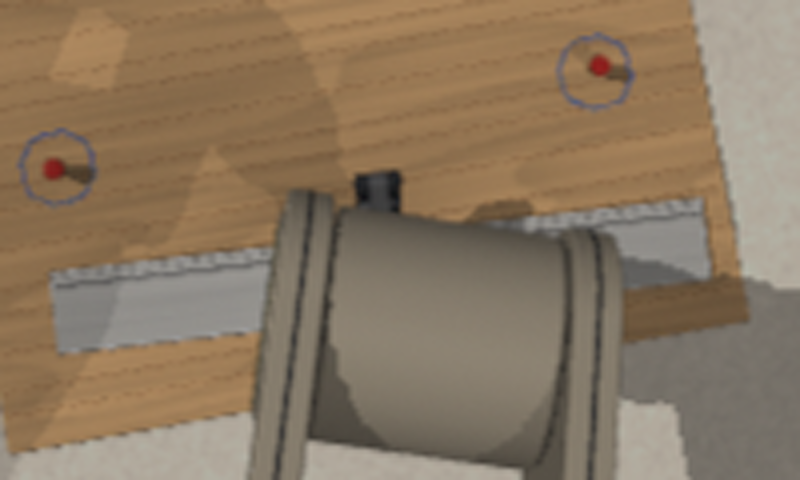

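Request:
{"op": "move_arm", "data": {
  "deltas": [
    [0, 0, 0, 0, 0, 0, 0],
    [0, 0, 0, 0, 0, 0, 0],
    [0, 0, 0, 0, 0, 0, 0]
  ]
}}

```text
t: 4.58
ee_pos: [0.4701, -0.0055, 0.0169]
orientation: [-0.532, 0.532, -0.466, 0.466]
ft_force: [0.0, -0.6, -0.7]
width: 0.0002
```

```bash
python3 - <<'E'
from h import *
S=read_camera("side");crop(S["frame"],350,200,60,75,8,"pics/s3.png")
go([.5371-.012*.9785,.0226-.012*.2063,manip.state()["ee_pos"][2]],11.9)
E
```

```text
t 4.62 ee [ 0.4701 -0.0055  0.0168] jawang 7.61 | shift mm(tool) [-18.1  -0.   58.2] turn deg [ 0.01 -4.29  0.  ] j6 -0.254 w -0.0002 F [-0.35  0.62  0.37] M [0.057 0.055 0.037]
```

View pics/s3.png

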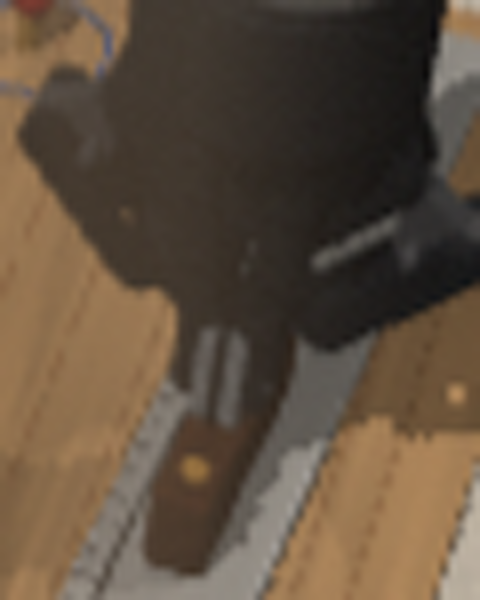

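```bash
python3 - <<'E'
from h import *
S=read_camera("side");T=read_camera("top")
p=manip.state()["ee_pos"];print(p)
for z in(.0169,.03,.043,.05,.06): print(z,proj(S,[p[0],p[1],z]).round(1))
# rail ends predicted top
y=np.array([-np.sin(.132),np.cos(.132)])
for s in(-.04,-.028,0,.028,.04): print(s,proj(S,[*(np.array([.4696,-.005])+s*y),.043]).round(1),proj(T,[*(np.array([.4696,-.005])+s*y),.043]).round(1))
E
```

```text
[ 0.47008358 -0.0054601   0.01686591]
0.0169 [376.5 257.1]
0.03 [377.1 253.3]
0.043 [377.8 249.4]
0.05 [378.1 247.3]
0.06 [378.7 244.3]
-0.04 [383.8 237.3] [352.  287.8]
-0.028 [382. 241.] [347.  288.4]
0 [377.9 249.7] [335.2 289.7]
0.028 [373.6 258.7] [323.4 291.1]
0.04 [371.7 262.6] [318.4 291.7]
```

Request:
{"op": "move_arm", "data": {
  "deltas": [
    [0, 0, 0, 0, 0, 0, 0.0854],
    [0, 0, 0, 0, 0, 0, 0.0854],
    [0, 0, 0, 0, 0, 0, 0.0854],
    [0, 0, 0, 0, 0, 0, 0.0854]
  ]
}}

```text
t: 5.22
ee_pos: [0.4701, -0.0055, 0.0169]
orientation: [-0.532, 0.532, -0.466, 0.466]
ft_force: [-0.0, -0.4, 0.6]
width: 0.0723
```

```bash
python3 - <<'E'
from h import *
S=read_camera("side");T=read_camera("top")
crop(S["frame"],330,200,90,75,8,"pics/s4.png")
crop(T["frame"],240,220,200,120,4,"pics/t4.png")
p=manip.state()["ee_pos"];M=axes();print(p,manip.state()["width"])
for s in(.0427,-.0427):
  for z in(.017,.03,.043,.056):
    for t in(0,-.011,): print(s,z,t,((proj(S,[*(p+s*M[:,2]+t*M[:,0])[:2],z])-[330,200])*8).round(0),end=" ")
  print()
E
```

```text
[ 0.47006972 -0.00544995  0.01687416] 0.08484042832851936
0.0427 0.017 0 [228. 408.] 0.0427 0.017 -0.011 [214. 435.] 0.0427 0.03 0 [232. 378.] 0.0427 0.03 -0.011 [218. 405.] 0.0427 0.043 0 [236. 347.] 0.0427 0.043 -0.011 [222. 374.] 0.0427 0.056 0 [240. 315.] 0.0427 0.056 -0.011 [225. 343.] 
-0.0427 0.017 0 [519. 506.] -0.0427 0.017 -0.011 [507. 535.] -0.0427 0.03 0 [525. 476.] -0.0427 0.03 -0.011 [513. 505.] -0.0427 0.043 0 [532. 446.] -0.0427 0.043 -0.011 [520. 474.] -0.0427 0.056 0 [539. 414.] -0.0427 0.056 -0.011 [527. 443.]
```

View pics/s4.png

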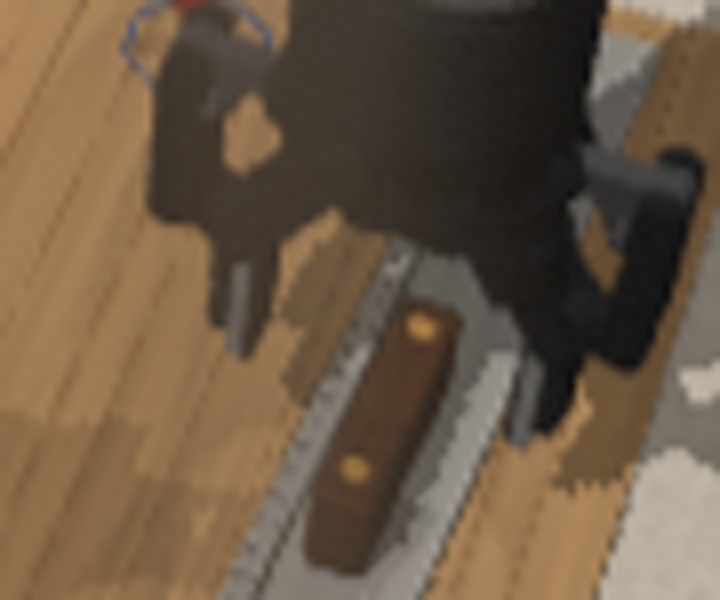

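View pics/t4.png

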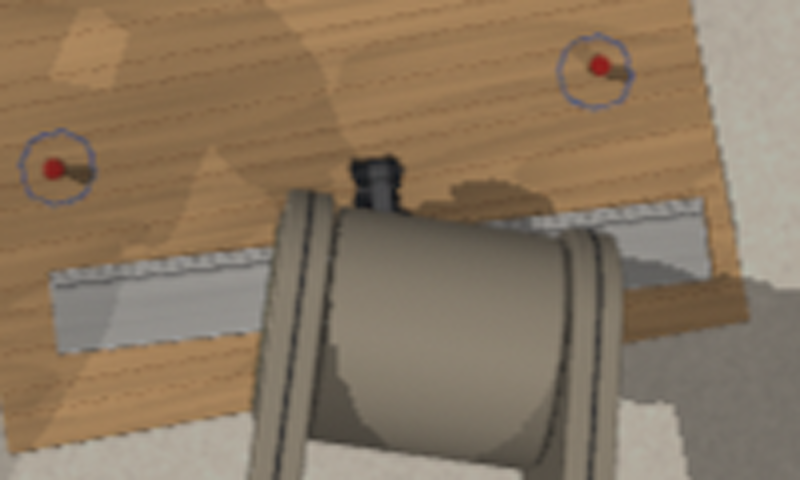

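Shut, the fingertips sat at rail-top height (tips near (377,253)). Open, they look about 45–50 mm up, so the real tips are some 20 mm or more above the reported TCP. I'll go down in small steps, watching force and picture.

Request:
{"op": "move_arm", "data": {
  "deltas": [
    [0, 0.004, 0, 0, 0, 0, 0.0854],
    [0, 0.004, 0, 0, 0, 0, 0.0854],
    [0, 0.003, 0, 0, 0, 0, 0.0854]
  ]
}}

```text
t: 5.7
ee_pos: [0.4698, -0.0054, 0.0054]
orientation: [-0.532, 0.532, -0.466, 0.466]
ft_force: [0.3, -0.0, -0.1]
width: 0.0857
```

```bash
python3 - <<'E'
from h import *
S=read_camera("side")
crop(S["frame"],330,200,90,75,8,"pics/s5.png")
p=manip.state()["ee_pos"];print(p,manip.state()["ft_force"])
E
```

```text
[ 0.46954553 -0.0054209   0.00502724] [-0.87888548  0.73022826 -0.39917453]
```

View pics/s5.png

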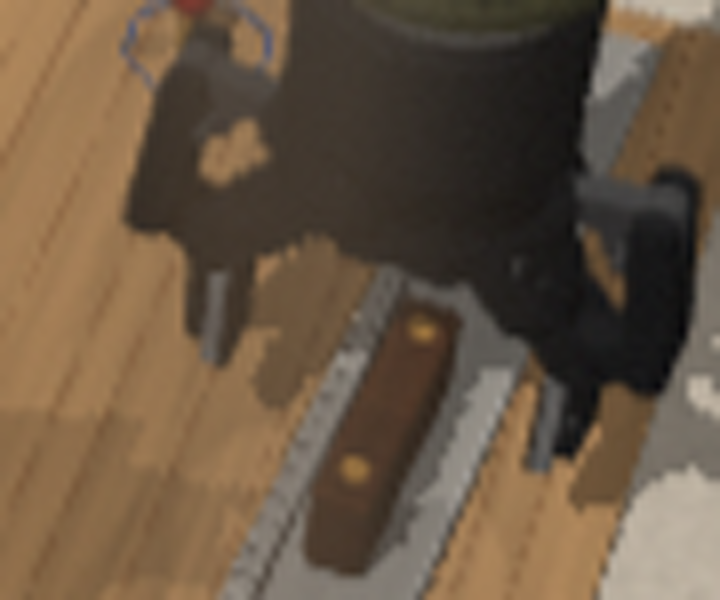

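Request:
{"op": "move_arm", "data": {
  "deltas": [
    [0, 0.006, 0, 0, 0, 0, 0.0854],
    [0, 0.006, 0, 0, 0, 0, 0.0854],
    [0, 0.004, 0, 0, 0, 0, 0.0854],
    [0, 0, 0, 0, 0, 0, 0.0854]
  ]
}}

```text
t: 6.25
ee_pos: [0.4696, -0.0054, -0.0106]
orientation: [-0.532, 0.532, -0.466, 0.465]
ft_force: [0.6, 0.1, 0.6]
width: 0.0853
```

```bash
python3 - <<'E'
from h import *
S=read_camera("side")
crop(S["frame"],330,200,90,75,8,"pics/s6.png")
go([.470,-.0055,-.012],7.57)
E
```

```text
t 6.3 ee [ 0.4699 -0.0054 -0.0103] jawang 7.61 | shift mm(tool) [0.1 1.7 0.1] turn deg [ 0.03  0.04 -0.01] j6 -0.254 w 0.0856 F [ 0.44 -0.55 -0.36] M [-0.035 -0.065  0.022]
```

View pics/s6.png

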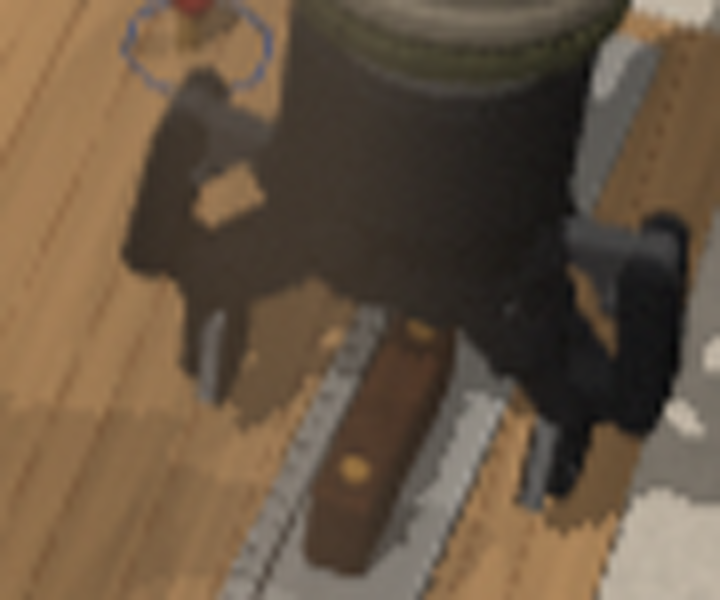

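Request:
{"op": "move_arm", "data": {
  "deltas": [
    [0, 0.001, 0, 0, 0, 0, 0.05],
    [0, 0, 0, 0, 0, 0, 0.03],
    [0, 0, 0, 0, 0, 0, 0.024],
    [0, 0, 0, 0, 0, 0, 0.022],
    [0, 0, 0, 0, 0, 0, 0.018]
  ]
}}

```text
t: 6.92
ee_pos: [0.4698, -0.0055, -0.0111]
orientation: [-0.532, 0.532, -0.466, 0.466]
ft_force: [-2.0, -1.0, 1.2]
width: 0.0179
```

Request:
{"op": "move_arm", "data": {
  "deltas": [
    [0, 0, 0, 0, 0, 0, 0.01],
    [0, 0, 0, 0, 0, 0, 0.005],
    [0, 0, 0, 0, 0, 0, 0.005]
  ]
}}

```text
t: 7.3
ee_pos: [0.47, -0.0055, -0.011]
orientation: [-0.532, 0.532, -0.466, 0.466]
ft_force: [-3.4, 0.0, 6.2]
width: 0.017
```

```bash
python3 - <<'E'
from h import *
S=read_camera("side")
crop(S["frame"],330,200,90,75,8,"pics/s7.png")
go([.5371-.012*.9785,.0226-.012*.2063,manip.state()["ee_pos"][2]],11.9)
E
```

```text
t 7.35 ee [ 0.47   -0.0055 -0.011 ] jawang 7.61 | shift mm(tool) [-18.1  -0.   58.3] turn deg [ 0.02 -4.29  0.  ] j6 -0.254 w 0.017 F [-4.91 -0.41  4.98] M [-0.043  0.629 -0.077]
```

View pics/s7.png

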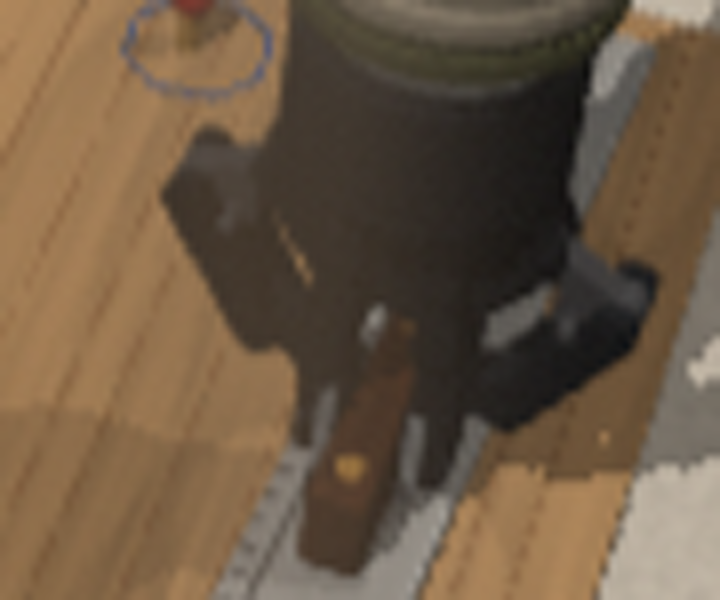

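Request:
{"op": "move_arm", "data": {
  "deltas": [
    [-0.002, -0.0003, 0.006, 0, -0.5, 0, 0.005],
    [-0.002, 0, 0.008, 0, -0.5, 0, 0.005],
    [-0.002, 0, 0.008, 0, -0.5, 0, 0.005],
    [-0.002, 0, 0.008, 0, -0.5, 0, 0.005],
    [-0.002, 0, 0.006, 0, -0.5, 0, 0.005]
  ]
}}

```text
t: 7.98
ee_pos: [0.5047, 0.0101, -0.011]
orientation: [-0.542, 0.542, -0.454, 0.454]
ft_force: [-1.7, -2.0, -0.1]
width: 0.0173
```

```bash
python3 - <<'E'
from h import *
go([.5371-.012*.9785,.0226-.012*.2063,manip.state()["ee_pos"][2]],11.9)
E
```

```text
t 7.97 ee [ 0.5047  0.0101 -0.011 ] jawang 10.15 | shift mm(tool) [-6.2 -0.  22.1] turn deg [ 0.01 -1.75 -0.  ] j6 -0.259 w 0.0173 F [-1.73 -2.01 -0.07] M [-0.16   0.267 -0.022]
```

Request:
{"op": "move_arm", "data": {
  "deltas": [
    [-0.002, 0, 0.006, 0, -0.6, 0, 0.005],
    [-0.002, 0, 0.006, 0, -0.6, 0, 0.005],
    [-0.002, 0, 0.006, 0, -0.5, 0, 0.005],
    [0, 0, 0.004, 0, 0, 0, 0.005],
    [0, 0, 0, 0, 0, 0, 0.005]
  ]
}}

```text
t: 8.6
ee_pos: [0.5249, 0.02, -0.0109]
orientation: [0.549, -0.549, 0.446, -0.446]
ft_force: [-0.2, -0.9, -4.2]
width: 0.017
```

```bash
python3 - <<'E'
from h import *
go([.5371,.0226,manip.state()["ee_pos"][2]],11.9)
T=read_camera("top");S=read_camera("side")
crop(T["frame"],230,220,210,110,3.8,"pics/t8.png")
crop(S["frame"],280,170,150,180,3.3,"pics/s8.png")
E
```

```text
t 8.6 ee [ 0.5249  0.02   -0.0109] jawang 11.82 | shift mm(tool) [-0.1  0.  12.5] turn deg [-0.   -0.08 -0.  ] j6 -0.266 w 0.017 F [-0.22 -0.86 -4.17] M [-0.028  0.037 -0.004]
```

View pics/t8.png

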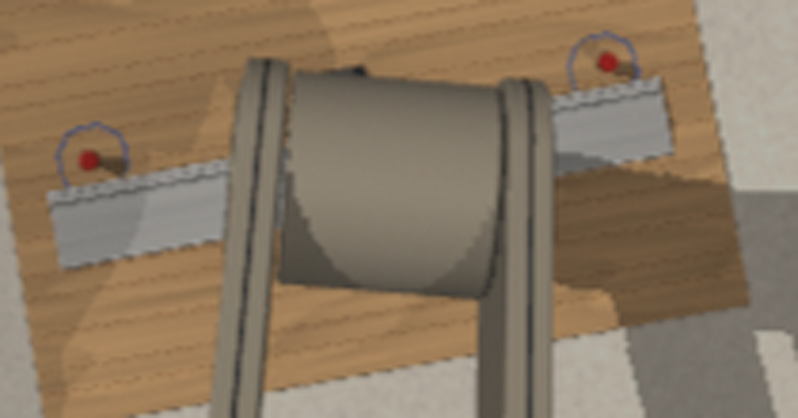

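View pics/s8.png

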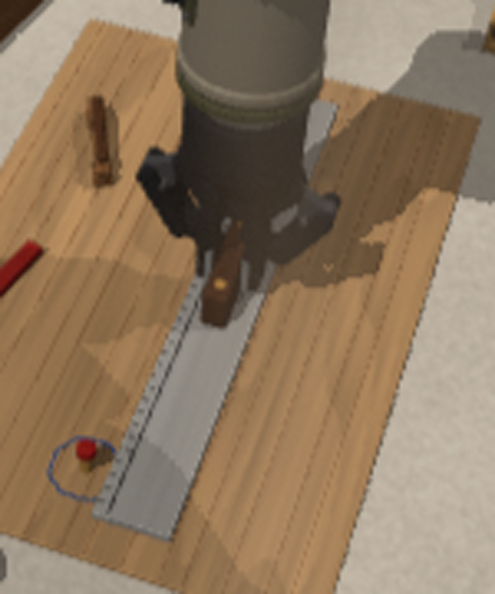

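```bash
cat >> h.py <<'E'
PA=np.array([.53097,.19244]);PB=np.array([.60007,-.13532])
def blade(A=PA,B=PB):
    T=read_camera("top");f=T["frame"];h=cv2.cvtColor(f,cv2.COLOR_BGR2HSV)
    m=((h[...,1]<60)&(h[...,2]>55)).astype(np.uint8)
    # sample front edge: columns left and right of arm; find wood->grey transition scanning
    out=[]
    for u in list(range(246,288))+list(range(378,402)):
        # expected rows near pin line
        pu=np.array([onz(T,u,v,.011)[:2] for v in range(225,300)])
        col=h[225:300,u,1].astype(float)
        # subpixel crossing of saturation 60 from above
        for i in range(len(col)-6):
            if col[i]>=60>col[i+1] and (col[i+1:i+6]<60).all():
                v=225+i+(col[i]-60)/(col[i]-col[i+1]); out.append(onz(T,u,v,.011)[:2]);break
    X=np.array(out,np.float32);
    l=cv2.fitLine(X,cv2.DIST_HUBER,0,.001,.001).ravel()
    d=l[:2]*np.sign(l[1]);n=np.array([d[1],-d[0]]);c=l[2:]
    res=(X-c)@n
    print("edge yaw deg",np.degrees(np.arctan2(-d[0],d[1])).round(2),"n",len(X),"rms mm",(res.std()*1e3).round(2),"gapA mm",(((A-c)@n-.004)*1e3).round(2),"gapB",(((B-c)@n-.004)*1e3).round(2))
E
python3 - <<'E'
from h import *
blade()
E
```

```text
edge yaw deg 11.77 n 66 rms mm 6.21 gapA mm 10.41 gapB 11.22
```

Request:
{"op": "move_arm", "data": {
  "deltas": [
    [0, 0.0002, 0.003, 0, 0, 0, 0.005],
    [0, 0, 0.003, 0, 0, 0, 0.005],
    [0, 0, 0.001, 0, 0, 0, 0.005],
    [0, 0, 0, 0, 0, 0, 0.005]
  ]
}}

```text
t: 9.25
ee_pos: [0.5318, 0.0213, -0.0109]
orientation: [0.549, -0.549, 0.446, -0.446]
ft_force: [-0.3, -0.4, -2.7]
width: 0.0168
```

```bash
python3 - <<'E'
from h import *
go([.5371,.0226,manip.state()["ee_pos"][2]],11.9)
blade()
T=read_camera("top");S=read_camera("side")
a=cv2.resize(T["frame"][240:285,235:295],None,fx=6.5,fy=6.5,interpolation=cv2.INTER_CUBIC)
b=cv2.resize(T["frame"][220:265,365:425],None,fx=6.5,fy=6.5,interpolation=cv2.INTER_CUBIC)
c=cv2.resize(S["frame"][285:330,290:350],None,fx=6.5,fy=6.5,interpolation=cv2.INTER_CUBIC)
d=cv2.resize(S["frame"][180:225,335:395],None,fx=6.5,fy=6.5,interpolation=cv2.INTER_CUBIC)
cv2.imwrite("pics/m9.png",np.vstack([np.hstack([a,b]),np.hstack([c,d])]))
E
```

```text
t 9.25 ee [ 0.5318  0.0213 -0.0109] jawang 11.81 | shift mm(tool) [-0.2  0.   5.4] turn deg [-0.02 -0.09  0.  ] j6 -0.262 w 0.0168 F [-0.34 -0.37 -2.69] M [ 0.007 -0.061  0.002]
edge yaw deg 11.79 n 66 rms mm 4.36 gapA mm 3.08 gapB 3.77
```

View pics/m9.png

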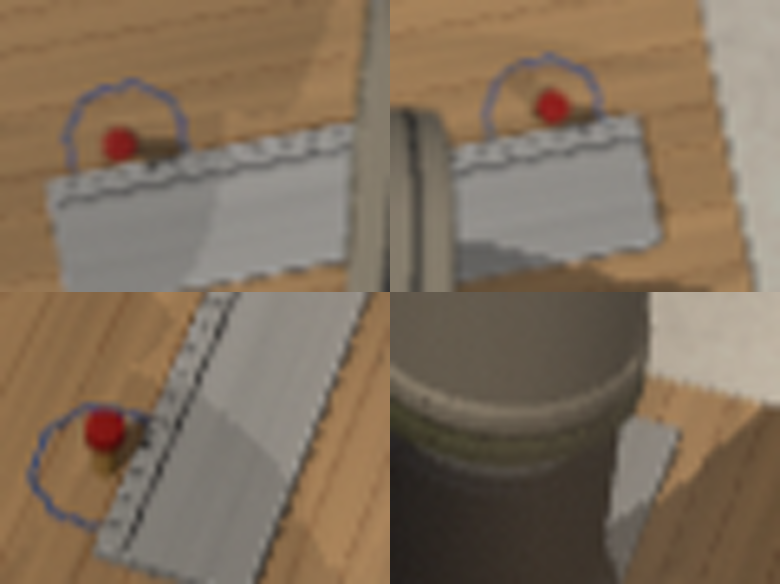

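Request:
{"op": "move_arm", "data": {
  "deltas": [
    [0, 0, 0.001, 0, 0, 0, 0.005],
    [0, 0, 0.001, 0, 0, 0, 0.005],
    [0, 0, 0, 0, 0, 0, 0.005]
  ]
}}

```text
t: 9.78
ee_pos: [0.5336, 0.0217, -0.011]
orientation: [0.549, -0.549, 0.446, -0.446]
ft_force: [0.2, -0.1, -1.4]
width: 0.0169
```

```bash
python3 - <<'E'
from h import *
go([.5371,.0226,manip.state()["ee_pos"][2]],11.9)
E
```

```text
t 9.78 ee [ 0.5336  0.0217 -0.011 ] jawang 11.81 | shift mm(tool) [-0.1  0.   3.6] turn deg [-0.   -0.09  0.  ] j6 -0.261 w 0.0169 F [ 0.2  -0.06 -1.36] M [-0.007  0.139 -0.017]
```

Request:
{"op": "move_arm", "data": {
  "deltas": [
    [0, 0, 0.0005, 0, 0, 0, 0.005],
    [0, 0, 0, 0, 0, 0, 0.005]
  ]
}}

```text
t: 10.02
ee_pos: [0.534, 0.0218, -0.011]
orientation: [0.549, -0.549, 0.446, -0.446]
ft_force: [-2.0, 0.3, -0.1]
width: 0.0172
```

```bash
python3 - <<'E'
from h import *
go([.5371,.0226,manip.state()["ee_pos"][2]],11.9)
E
```

```text
t 10.03 ee [ 0.534   0.0218 -0.011 ] jawang 11.81 | shift mm(tool) [-0.1  0.   3.2] turn deg [-0.   -0.09  0.  ] j6 -0.261 w 0.0172 F [-2.05  0.25 -0.08] M [-0.099  0.26   0.037]
```

Request:
{"op": "move_arm", "data": {
  "deltas": [
    [0, 0, 0.0005, 0, 0, 0, 0.005],
    [0, 0, 0, 0, 0, 0, 0.005]
  ]
}}

```text
t: 10.28
ee_pos: [0.5345, 0.0219, -0.0109]
orientation: [0.549, -0.549, 0.446, -0.446]
ft_force: [-0.6, -0.4, -0.3]
width: 0.0171
```

```bash
python3 - <<'E'
from h import *
go([.5371,.0226,manip.state()["ee_pos"][2]],11.9)
E
```

```text
t 10.28 ee [ 0.5345  0.0219 -0.0109] jawang 11.81 | shift mm(tool) [-0.2  0.   2.6] turn deg [-0.   -0.09  0.  ] j6 -0.261 w 0.0171 F [-0.63 -0.37 -0.26] M [-0.06   0.283 -0.002]
```

Request:
{"op": "move_arm", "data": {
  "deltas": [
    [0, 0, 0.0005, 0, 0, 0, 0.005],
    [0, 0, 0, 0, 0, 0, 0.005]
  ]
}}

```text
t: 10.52
ee_pos: [0.535, 0.022, -0.011]
orientation: [0.549, -0.549, 0.446, -0.446]
ft_force: [-1.7, -0.1, 0.5]
width: 0.0171
```

```bash
python3 - <<'E'
from h import *
go([.5371,.0226,manip.state()["ee_pos"][2]],11.9);blade()
E
```

```text
t 10.53 ee [ 0.535  0.022 -0.011] jawang 11.81 | shift mm(tool) [-0.1  0.   2.1] turn deg [-0.01 -0.09  0.  ] j6 -0.261 w 0.0171 F [-1.67 -0.1   0.52] M [-0.097  0.386  0.004]
edge yaw deg 11.76 n 66 rms mm 3.59 gapA mm -0.21 gapB 0.64
```

Request:
{"op": "move_arm", "data": {
  "deltas": [
    [0, 0, 0.0003, 0, 0, 0, 0.005],
    [0, 0, 0, 0, 0, 0, 0.005]
  ]
}}

```text
t: 10.82
ee_pos: [0.5353, 0.0221, -0.011]
orientation: [0.549, -0.549, 0.446, -0.446]
ft_force: [-3.0, 0.4, 0.5]
width: 0.0171
```

```bash
python3 - <<'E'
from h import *
go([.5371,.0226,manip.state()["ee_pos"][2]],11.9)
E
```

```text
t 10.82 ee [ 0.5353  0.0221 -0.011 ] jawang 11.81 | shift mm(tool) [-0.1  0.   1.9] turn deg [-0.   -0.09  0.  ] j6 -0.261 w 0.0171 F [-3.03  0.45  0.53] M [-0.089  0.365  0.006]
```

Request:
{"op": "move_arm", "data": {
  "deltas": [
    [0, 0, 0.0003, 0, 0, 0, 0.005],
    [0, 0, 0, 0, 0, 0, 0.005]
  ]
}}

```text
t: 11.08
ee_pos: [0.5355, 0.0221, -0.011]
orientation: [-0.549, 0.549, -0.446, 0.446]
ft_force: [-2.2, -1.6, 1.3]
width: 0.0169
```

```bash
python3 - <<'E'
from h import *
go([.5371,.0226,manip.state()["ee_pos"][2]],11.9)
E
```

```text
t 11.07 ee [ 0.5355  0.0221 -0.011 ] jawang 11.82 | shift mm(tool) [-0.1 -0.   1.7] turn deg [ 0.01 -0.08  0.  ] j6 -0.261 w 0.0169 F [-2.24 -1.65  1.31] M [-0.123  0.484 -0.061]
```

Request:
{"op": "move_arm", "data": {
  "deltas": [
    [0, 0, 0.0003, 0, 0, 0, 0.005],
    [0, 0, 0, 0, 0, 0, 0.005]
  ]
}}

```text
t: 11.32
ee_pos: [0.5357, 0.0222, -0.011]
orientation: [-0.549, 0.549, -0.446, 0.446]
ft_force: [-4.2, 0.1, 3.6]
width: 0.0171
```

```bash
python3 - <<'E'
from h import *
go([.5371,.0226,manip.state()["ee_pos"][2]],11.9)
E
```

```text
t 11.32 ee [ 0.5357  0.0222 -0.011 ] jawang 11.82 | shift mm(tool) [-0.2 -0.   1.5] turn deg [ 0.02 -0.08  0.  ] j6 -0.26 w 0.0171 F [-4.23  0.12  3.6 ] M [-0.121  0.738  0.051]
```

```bash
cat >> h.py <<'E'
def avg(n=4):
    F=[];M=[]
    for i in range(n):
        s=manip.state();F.append(s["ft_force"]);M.append(s["ft_torque"]);
        if i<n-1: read_camera("side")
    c,sn=np.cos(.2078),np.sin(.2078);f=np.mean(F,0);m=np.mean(M,0)
    print("t",round(s["t"],2),"avg F",f.round(2),"Fnormal",(f[0]*c+f[1]*sn).round(2),"Falong",(-f[0]*sn+f[1]*c).round(2),"M",m.round(3),"ee",s["ee_pos"].round(4))
E
python3 - <<'E'
from h import *
avg()
E
```

```text
t 11.47 avg F [-4.48 -0.6   4.09] Fnormal -4.51 Falong 0.33 M [-0.145  0.761  0.036] ee [ 0.5357  0.0222 -0.011 ]
```

Request:
{"op": "move_arm", "data": {
  "deltas": [
    [0, -0.0001, 0.0002, 0, 0, 0, 0.005],
    [0, 0, 0, 0, 0, 0, 0.005]
  ]
}}

```text
t: 11.72
ee_pos: [0.5357, 0.0222, -0.011]
orientation: [-0.549, 0.549, -0.446, 0.446]
ft_force: [-5.1, -0.6, 4.6]
width: 0.0169
```

```bash
python3 - <<'E'
from h import *
avg()
E
```

```text
t 11.88 avg F [-5.29 -1.53  4.43] Fnormal -5.49 Falong -0.4 M [-0.198  0.843  0.038] ee [ 0.5357  0.0222 -0.011 ]
```

Request:
{"op": "move_arm", "data": {
  "deltas": [
    [0, -0.0004, 0, 0, 0, 0, 0.005],
    [0, 0, 0, 0, 0, 0, 0.005]
  ]
}}

```text
t: 12.12
ee_pos: [0.5358, 0.0222, -0.0109]
orientation: [-0.549, 0.549, -0.446, 0.446]
ft_force: [-2.1, -1.2, -2.0]
width: 0.0169
```

```bash
python3 - <<'E'
from h import *
avg()
blade()
T=read_camera("top");S=read_camera("side")
a=cv2.resize(T["frame"][240:285,235:295],None,fx=6.5,fy=6.5,interpolation=cv2.INTER_CUBIC)
b=cv2.resize(T["frame"][220:265,365:425],None,fx=6.5,fy=6.5,interpolation=cv2.INTER_CUBIC)
c=cv2.resize(S["frame"][285:330,290:350],None,fx=6.5,fy=6.5,interpolation=cv2.INTER_CUBIC)
d=cv2.resize(S["frame"][180:225,335:395],None,fx=6.5,fy=6.5,interpolation=cv2.INTER_CUBIC)
cv2.imwrite("pics/m10.png",np.vstack([np.hstack([a,b]),np.hstack([c,d])]))
E
```

```text
t 12.28 avg F [-2.2  -1.38 -3.05] Fnormal -2.44 Falong -0.89 M [-0.269  0.411  0.039] ee [ 0.5357  0.0222 -0.0109]
edge yaw deg 11.92 n 66 rms mm 3.46 gapA mm -0.49 gapB -0.6
```

View pics/m10.png

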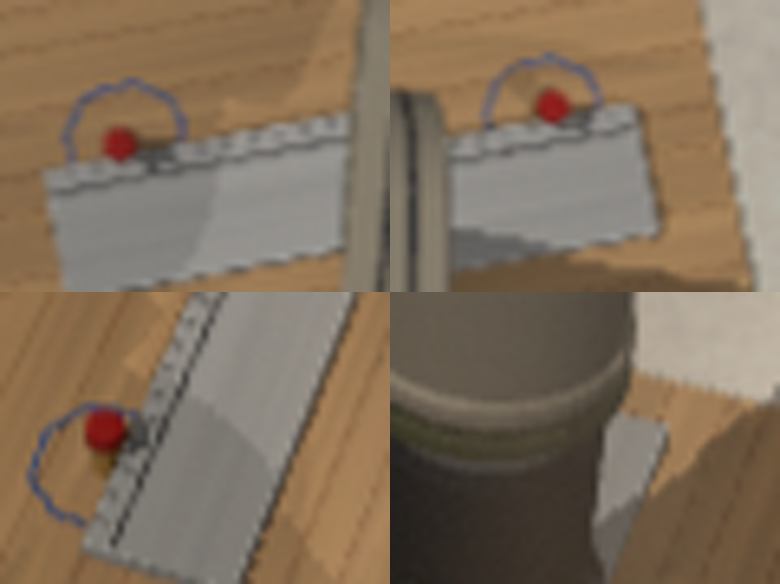

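Request:
{"op": "move_arm", "data": {
  "deltas": [
    [0, 0, 0.0002, 0, 0, 0, 0.005],
    [0, 0, 0, 0, 0, 0, 0.005],
    [0, 0, 0, 0, 0, 0, 0.005]
  ]
}}

```text
t: 12.8
ee_pos: [0.5358, 0.0223, -0.0108]
orientation: [-0.549, 0.549, -0.446, 0.446]
ft_force: [-3.9, -2.0, -5.0]
width: 0.0171
```

```bash
python3 - <<'E'
from h import *
avg()
E
```

```text
t 12.95 avg F [-3.67 -1.56 -5.62] Fnormal -3.92 Falong -0.77 M [-0.326  0.755  0.089] ee [ 0.5358  0.0223 -0.0108]
```

Request:
{"op": "move_arm", "data": {
  "deltas": [
    [0, 0, 0.0002, 0, 0, 0, 0.005],
    [0, 0, 0, 0, 0, 0, 0.005],
    [0, 0, 0, 0, 0, 0, 0.005]
  ]
}}

```text
t: 13.32
ee_pos: [0.5358, 0.0223, -0.0108]
orientation: [-0.549, 0.549, -0.446, 0.446]
ft_force: [-6.0, -2.4, -4.9]
width: 0.0174
```

```bash
python3 - <<'E'
from h import *
avg()
E
```

```text
t 13.47 avg F [-5.11 -2.12 -5.26] Fnormal -5.44 Falong -1.02 M [-0.375  0.968  0.053] ee [ 0.5358  0.0223 -0.0108]
```

Request:
{"op": "move_arm", "data": {
  "deltas": [
    [0, 0.0003, -0.0002, 0, 0, 0, 0.005],
    [0, 0, 0, 0, 0, 0, 0.005]
  ]
}}

```text
t: 13.72
ee_pos: [0.5359, 0.0223, -0.0109]
orientation: [-0.549, 0.549, -0.446, 0.446]
ft_force: [-4.3, -2.2, -3.1]
width: 0.0169
```

```bash
python3 - <<'E'
from h import *
avg()
E
```

```text
t 13.88 avg F [-4.89 -2.05 -3.46] Fnormal -5.21 Falong -0.99 M [-0.365  1.002  0.056] ee [ 0.5358  0.0223 -0.0109]
```

Request:
{"op": "move_arm", "data": {
  "deltas": [
    [0, 0.0002, -0.0002, 0, 0, 0, 0.005],
    [0, 0, 0, 0, 0, 0, 0.005]
  ]
}}

```text
t: 14.12
ee_pos: [0.5358, 0.0223, -0.0109]
orientation: [-0.549, 0.549, -0.446, 0.446]
ft_force: [-5.8, -0.8, -3.0]
width: 0.0167
```

```bash
python3 - <<'E'
from h import *
avg(); blade()
E
```

```text
t 14.28 avg F [-5.31 -2.01 -3.13] Fnormal -5.61 Falong -0.88 M [-0.3    0.93   0.061] ee [ 0.5358  0.0222 -0.0109]
edge yaw deg 11.88 n 66 rms mm 3.43 gapA mm -0.88 gapB -0.73
```

Request:
{"op": "move_arm", "data": {
  "deltas": [
    [0, 0.0002, -0.0004, 0, 0, 0, 0.005],
    [0, 0, 0, 0, 0, 0, 0.005]
  ]
}}

```text
t: 14.58
ee_pos: [0.5358, 0.0222, -0.011]
orientation: [0.549, -0.549, 0.446, -0.446]
ft_force: [-3.5, -0.0, -1.6]
width: 0.0169
```

```bash
python3 - <<'E'
from h import *
avg(); 
E
```

```text
t 14.72 avg F [-4.52 -0.96 -1.11] Fnormal -4.62 Falong -0.01 M [-0.183  0.852  0.043] ee [ 0.5358  0.0222 -0.011 ]
```

Request:
{"op": "move_arm", "data": {
  "deltas": [
    [0, 0.0001, -0.0003, 0, 0, 0, 0.005],
    [0, 0, 0, 0, 0, 0, 0.005]
  ]
}}

```text
t: 14.98
ee_pos: [0.5359, 0.0222, -0.0109]
orientation: [0.549, -0.549, 0.446, -0.446]
ft_force: [-4.1, -0.6, -0.8]
width: 0.017
```

```bash
python3 - <<'E'
from h import *
avg(); 
E
```

```text
t 15.12 avg F [-3.51  0.27 -0.47] Fnormal -3.38 Falong 0.99 M [0.017 0.671 0.044] ee [ 0.5358  0.0222 -0.0109]
```

Light push (about 1.7 N per pin, balanced) and the blade is resting down. Releasing.

Request:
{"op": "move_arm", "data": {
  "deltas": [
    [0, 0, 0, 0, 0, 0, 0.02],
    [0, 0, 0, 0, 0, 0, 0.024],
    [0, 0, 0, 0, 0, 0, 0.03]
  ]
}}

```text
t: 15.5
ee_pos: [0.536, 0.0221, -0.0109]
orientation: [0.549, -0.549, 0.446, -0.446]
ft_force: [0.0, -1.0, 0.1]
width: 0.0297
```

```bash
python3 - <<'E'
from h import *
avg(2);blade();print(manip.state()["width"])
T=read_camera("top")
a=cv2.resize(T["frame"][240:285,235:295],None,fx=6.5,fy=6.5,interpolation=cv2.INTER_CUBIC)
b=cv2.resize(T["frame"][220:265,365:425],None,fx=6.5,fy=6.5,interpolation=cv2.INTER_CUBIC)
cv2.imwrite("pics/m11.png",np.hstack([a,b]))
E
```

```text
t 15.55 avg F [-0.31 -0.23  0.17] Fnormal -0.35 Falong -0.16 M [-0.016  0.031 -0.047] ee [ 0.5358  0.0221 -0.011 ]
edge yaw deg 11.89 n 66 rms mm 3.46 gapA mm -0.48 gapB -0.4
0.030385815429320624
```

View pics/m11.png

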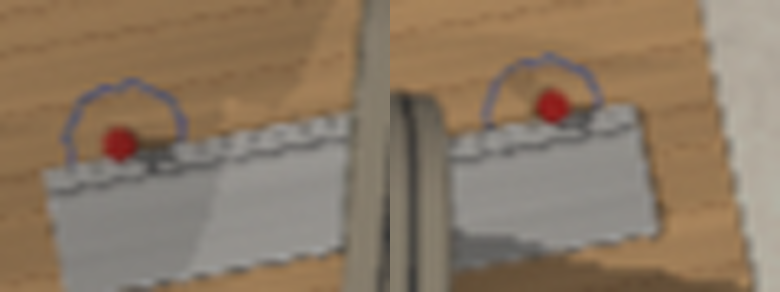

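Request:
{"op": "move_arm", "data": {
  "deltas": [
    [0, -0.02, 0, 0, 0, 0, 0.04],
    [0, -0.04, 0, 0, 0, 0, 0.0854],
    [0, -0.05, 0, 0, 0, 0, 0.0854],
    [0, -0.02, 0, 0, 0, 0, 0.0854]
  ]
}}

```text
t: 16.15
ee_pos: [0.5374, 0.022, 0.1226]
orientation: [0.55, -0.548, 0.444, -0.447]
ft_force: [0.4, -0.3, 0.0]
width: 0.0853
```

```bash
python3 - <<'E'
from h import *
go([.5816,.3858,.12],12)
E
```

```text
t 16.15 ee [0.5374 0.022  0.1226] jawang 11.81 | shift mm(tool) [-347.1    2.7  117.7] turn deg [-0.3  -0.19  0.08] j6 -0.261 w 0.0853 F [ 0.37 -0.28  0.04] M [ 0.005 -0.062  0.015]
```

Request:
{"op": "move_arm", "data": {
  "deltas": [
    [-0.04, 0, 0.014, 0, 0, 0, 0.0854],
    [-0.05, 0, 0.017, 0, 0, 0, 0.0854],
    [-0.05, 0, 0.017, 0, 0, 0, 0.0854],
    [-0.05, 0, 0.017, 0, 0, 0, 0.0854],
    [-0.05, 0, 0.017, 0, 0, 0, 0.0854]
  ]
}}

```text
t: 16.77
ee_pos: [0.5666, 0.2755, 0.1188]
orientation: [0.549, -0.549, 0.446, -0.446]
ft_force: [1.0, -0.2, -0.1]
width: 0.0855
```

Request:
{"op": "move_arm", "data": {
  "deltas": [
    [-0.05, 0, 0.017, 0, 0, 0, 0.0854],
    [-0.04, 0, 0.013, 0, 0, 0, 0.0854],
    [-0.017, 0, 0.006, 0, 0, 0, 0.0854],
    [0, 0, 0, 0, 0, 0, 0.0854]
  ]
}}

```text
t: 17.27
ee_pos: [0.5794, 0.3872, 0.1182]
orientation: [-0.549, 0.549, -0.445, 0.445]
ft_force: [0.7, -0.4, -0.5]
width: 0.0853
```

```bash
python3 - <<'E'
from h import *
go([.5816,.3858,.05],12)
T=read_camera("top");S=read_camera("side")
cv2.imwrite("pics/t12.png",np.hstack([T["frame"][190:330,100:250],T["frame"][220:320,100:101].repeat(1,1)[:1].repeat(140,0)]));crop(T["frame"],100,180,340,140,2.3,"pics/t12.png")
crop(S["frame"],150,270,180,180,3.3,"pics/s12.png")
E
```

```text
t 17.27 ee [0.5794 0.3872 0.1182] jawang 11.93 | shift mm(tool) [ 1.8 68.2  1.9] turn deg [ 0.02 -0.07 -0.  ] j6 0.307 w 0.0853 F [ 0.69 -0.37 -0.45] M [ 0.018  0.018 -0.056]
```

View pics/t12.png

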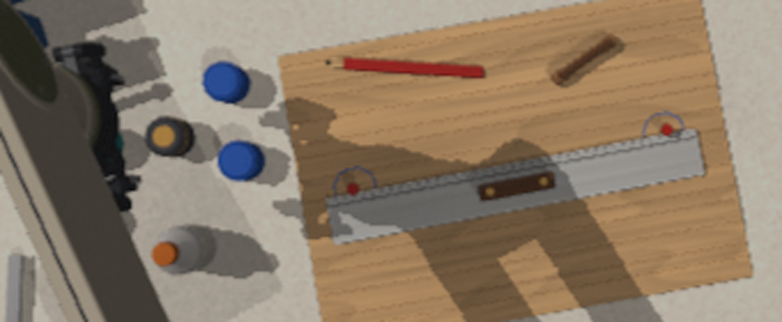

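View pics/s12.png

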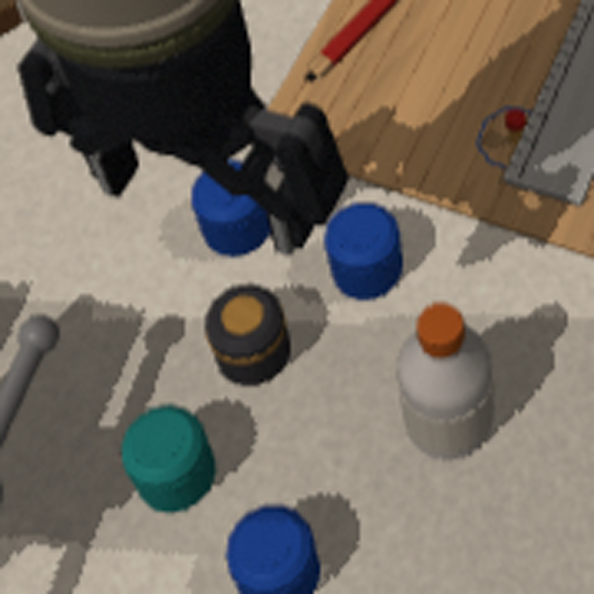

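```bash
python3 - <<'E'
from h import *
T=read_camera("top");S=read_camera("side");M=axes();p=manip.state()["ee_pos"]
for z in(.145,.158,.2,.25): 
  for s in(-.045,0,.045): print(z,s,"T",((proj(T,[*(p+s*M[:,2])[:2],z])-[100,180])*2.3).round(0),"S",((proj(S,[*(p+s*M[:,2])[:2],z])-[150,270])*3.3).round(0))
crop(T["frame"],100,180,70,110,6,"pics/t13.png")
E
```

```text
0.145 -0.045 T [139. 180.] S [298. 246.]
0.145 0 T [131. 132.] S [214. 217.]
0.145 0.045 T [123.  85.] S [133. 190.]
0.158 -0.045 T [135. 180.] S [294. 232.]
0.158 0 T [126. 132.] S [210. 203.]
0.158 0.045 T [118.  84.] S [128. 176.]
0.2 -0.045 T [119. 180.] S [284. 186.]
0.2 0 T [110. 129.] S [196. 156.]
0.2 0.045 T [102.  79.] S [110. 128.]
0.25 -0.045 T [ 98. 180.] S [270. 124.]
0.25 0 T [ 89. 126.] S [177.  94.]
0.25 0.045 T [80. 73.] S [86. 65.]
```

View pics/t13.png

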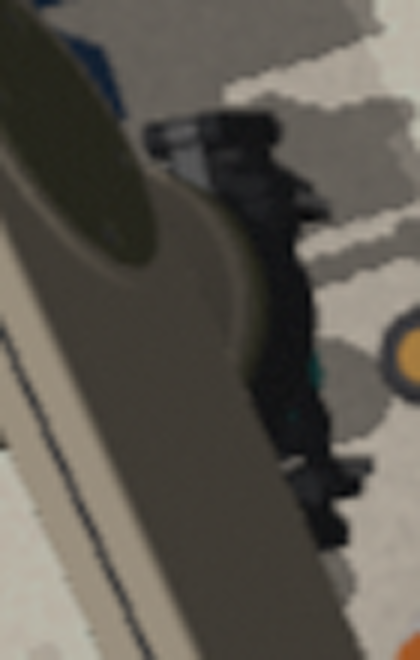

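Request:
{"op": "move_arm", "data": {
  "deltas": [
    [0.0018, 0.03, 0.0019, 0, 0, 0, 0.0854],
    [0, 0.03, 0, 0, 0, 0, 0.0854],
    [0, 0.02, 0, 0, 0, 0, 0.0854],
    [0, 0.008, 0, 0, 0, 0, 0.0854],
    [0, 0, 0, 0, 0, 0, 0.0854]
  ]
}}

```text
t: 18.1
ee_pos: [0.5821, 0.3843, 0.0307]
orientation: [-0.549, 0.549, -0.446, 0.446]
ft_force: [0.2, 0.3, 0.4]
width: 0.0857
```

```bash
python3 - <<'E'
from h import *
go([.5816,.3858,-.020],12)
S=read_camera("side")
crop(S["frame"],170,300,120,120,5,"pics/s14.png")
E
```

```text
t 18.1 ee [0.5821 0.3843 0.0307] jawang 11.79 | shift mm(tool) [-1.6 50.7 -0.1] turn deg [ 0.02 -0.21  0.  ] j6 0.304 w 0.0857 F [0.19 0.32 0.41] M [-0.002 -0.016  0.003]
```

View pics/s14.png

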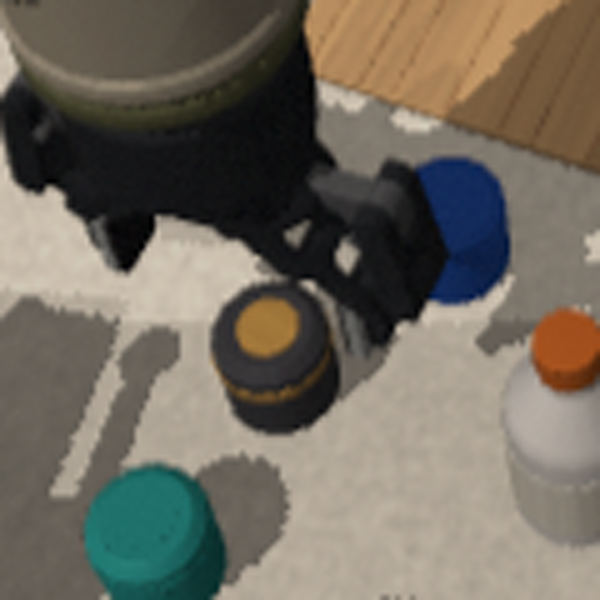

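Request:
{"op": "move_arm", "data": {
  "deltas": [
    [-0.0016, 0.015, 0, 0, 0, 0, 0.0854],
    [0, 0.015, 0, 0, 0, 0, 0.0854],
    [0, 0.012, 0, 0, 0, 0, 0.0854],
    [0, 0.008, 0, 0, 0, 0, 0.0854],
    [0, 0, 0, 0, 0, 0, 0.0854]
  ]
}}

```text
t: 18.77
ee_pos: [0.581, 0.3856, -0.0206]
orientation: [-0.548, 0.549, -0.446, 0.446]
ft_force: [-0.8, -0.0, 0.6]
width: 0.0856
```

```bash
python3 - <<'E'
from h import *
go([.5816,.3858,-.020],12)
S=read_camera("side")
crop(S["frame"],170,300,120,120,5,"pics/s15.png")
E
```

```text
t 18.77 ee [ 0.581   0.3856 -0.0206] jawang 11.81 | shift mm(tool) [-0.  -0.6  0.7] turn deg [ 0.11 -0.19  0.04] j6 0.306 w 0.0856 F [-0.83 -0.05  0.64] M [ 0.07   0.005 -0.002]
```

View pics/s15.png

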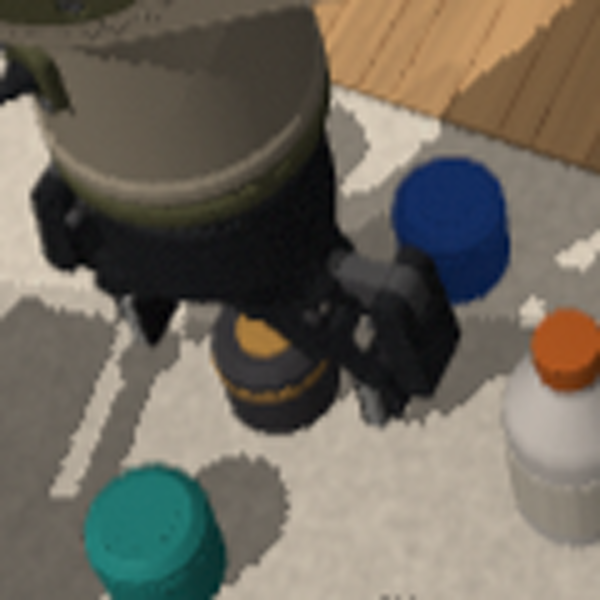

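Request:
{"op": "move_arm", "data": {
  "deltas": [
    [0, 0, 0.0005, 0, 0, 0, 0.06],
    [0, 0, 0, 0, 0, 0, 0.046],
    [0, 0, 0, 0, 0, 0, 0.043],
    [0, 0, 0, 0, 0, 0, 0.038],
    [0, 0, 0, 0, 0, 0, 0.03]
  ]
}}

```text
t: 19.45
ee_pos: [0.5824, 0.3864, -0.0187]
orientation: [0.549, -0.549, 0.446, -0.446]
ft_force: [-1.8, -0.6, 4.6]
width: 0.041
```

Request:
{"op": "move_arm", "data": {
  "deltas": [
    [0, 0, 0, 0, 0, 0, 0.03],
    [0, 0, 0, 0, 0, 0, 0.03]
  ]
}}

```text
t: 19.7
ee_pos: [0.5824, 0.3864, -0.0187]
orientation: [0.549, -0.549, 0.446, -0.446]
ft_force: [-2.8, -0.1, 5.5]
width: 0.0406
```

Request:
{"op": "move_arm", "data": {
  "deltas": [
    [0, -0.005, 0, 0, 0, 0, 0.03],
    [0, -0.01, 0, 0, 0, 0, 0.03],
    [0, -0.015, 0, 0, 0, 0, 0.03],
    [0, 0, 0, 0, 0, 0, 0.03]
  ]
}}

```text
t: 20.2
ee_pos: [0.5839, 0.3871, 0.0134]
orientation: [0.55, -0.547, 0.445, -0.446]
ft_force: [0.6, 0.3, -4.9]
width: 0.0405
```

```bash
python3 - <<'E'
from h import *
avg(2);print(manip.state()["width"])
S=read_camera("side")
crop(S["frame"],170,300,120,120,5,"pics/s16.png")
E
```

```text
t 20.25 avg F [ 0.43  0.19 -5.11] Fnormal 0.46 Falong 0.09 M [-0.004 -0.019 -0.019] ee [0.5833 0.3868 0.0123]
0.04066947562532057
```

View pics/s16.png

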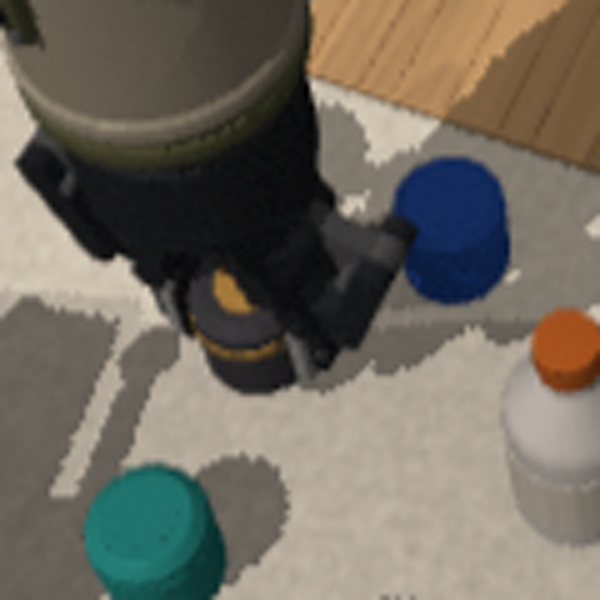

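Request:
{"op": "move_arm", "data": {
  "deltas": [
    [0, -0.03, 0, 0, 0, 0, 0.03],
    [0, -0.035, 0, 0, 0, 0, 0.03],
    [0, -0.01, 0, 0, 0, 0, 0.03],
    [0, 0, 0, 0, 0, 0, 0.03]
  ]
}}

```text
t: 20.8
ee_pos: [0.5825, 0.3864, 0.0858]
orientation: [0.549, -0.548, 0.446, -0.446]
ft_force: [-1.2, 0.4, -6.1]
width: 0.0403
```

```bash
python3 - <<'E'
from h import *
go([.5141,.1249,.07],11.9)
E
```

```text
t 20.8 ee [0.5825 0.3864 0.0858] jawang 11.81 | shift mm(tool) [ 242.    15.6 -120.5] turn deg [-0.05 -0.09 -0.02] j6 0.306 w 0.0403 F [-1.16  0.4  -6.11] M [ 0.006 -0.017  0.016]
```

Request:
{"op": "move_arm", "data": {
  "deltas": [
    [0.02, 0, -0.01, 0, 0, 0, 0.03],
    [0.034, 0, -0.017, 0, 0, 0, 0.03],
    [0.034, 0, -0.017, 0, 0, 0, 0.03],
    [0.034, 0, -0.017, 0, 0, 0, 0.03],
    [0.034, 0, -0.017, 0, 0, 0, 0.03]
  ]
}}

```text
t: 21.42
ee_pos: [0.5358, 0.2159, 0.0831]
orientation: [-0.548, 0.55, -0.447, 0.445]
ft_force: [0.1, -0.3, -5.0]
width: 0.0403
```

Request:
{"op": "move_arm", "data": {
  "deltas": [
    [0.034, 0, -0.017, 0, 0, 0, 0.03],
    [0.034, 0, -0.017, 0, 0, 0, 0.03],
    [0.018, 0, -0.009, 0, 0, 0, 0.03],
    [0, 0, 0, 0, 0, 0, 0.03]
  ]
}}

```text
t: 21.92
ee_pos: [0.5123, 0.1235, 0.0843]
orientation: [-0.548, 0.549, -0.447, 0.446]
ft_force: [0.2, 0.6, -4.7]
width: 0.0406
```

```bash
python3 - <<'E'
from h import *
go([.5141,.1249,-.0077],11.9)
T=read_camera("top");S=read_camera("side")
crop(T["frame"],230,210,210,120,3.8,"pics/t17.png")
crop(S["frame"],280,200,130,150,4,"pics/s17.png")
E
```

```text
t 21.93 ee [0.5123 0.1235 0.0843] jawang 11.71 | shift mm(tool) [-1.  92.   2.3] turn deg [ 0.12 -0.19 -0.01] j6 -0.065 w 0.0406 F [ 0.19  0.58 -4.73] M [ 0.032  0.027 -0.012]
```

View pics/t17.png

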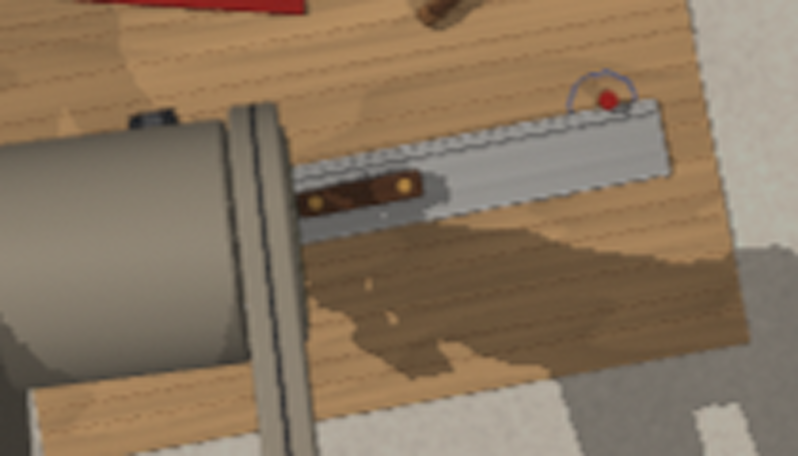

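View pics/s17.png

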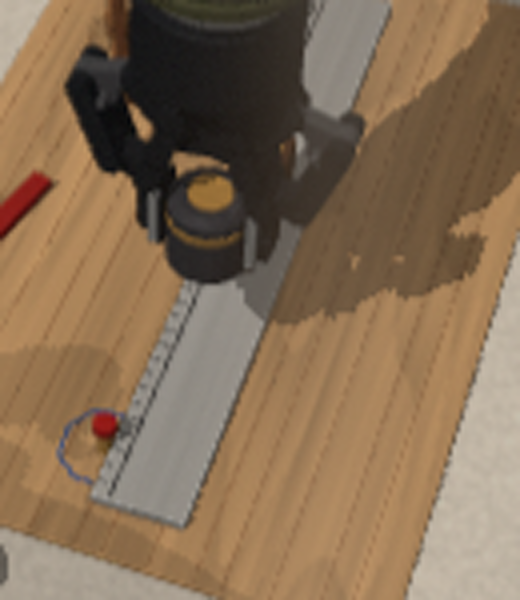

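Request:
{"op": "move_arm", "data": {
  "deltas": [
    [-0.001, 0.03, 0.0023, 0, -0.2, 0, 0.03],
    [0, 0.03, 0, 0, 0, 0, 0.03],
    [0, 0.016, 0, 0, 0, 0, 0.03],
    [0, 0.005, 0, 0, 0, 0, 0.03],
    [0, 0, 0, 0, 0, 0, 0.03]
  ]
}}

```text
t: 22.65
ee_pos: [0.5158, 0.1264, 0.0051]
orientation: [0.55, -0.549, 0.445, -0.445]
ft_force: [0.4, -0.9, -5.6]
width: 0.0407
```

```bash
python3 - <<'E'
from h import *
go([.5141,.1249,-.0077],11.9);avg(2)
S=read_camera("side")
crop(S["frame"],280,200,130,150,4,"pics/s18.png")
E
```

```text
t 22.65 ee [0.5158 0.1264 0.0051] jawang 12.03 | shift mm(tool) [ 1.1 12.8 -2. ] turn deg [-0.03  0.13 -0.  ] j6 -0.066 w 0.0407 F [ 0.42 -0.93 -5.58] M [-0.037  0.025  0.042]
t 22.7 avg F [ 0.68 -0.47 -4.81] Fnormal 0.57 Falong -0.6 M [-0.017  0.017  0.029] ee [0.5163 0.1263 0.0057]
```

View pics/s18.png

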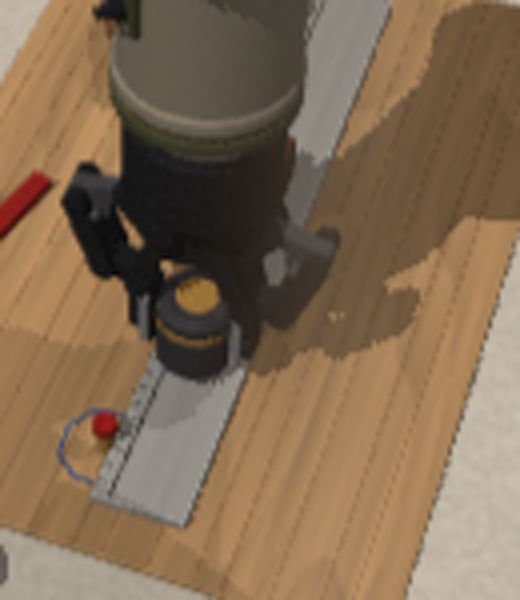

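Request:
{"op": "move_arm", "data": {
  "deltas": [
    [0.001, 0.004, -0.002, 0, 0, 0, 0.03],
    [0, 0.004, 0, 0, 0, 0, 0.03],
    [0, 0, 0, 0, 0, 0, 0.03]
  ]
}}

```text
t: 23.12
ee_pos: [0.5131, 0.1245, -0.0037]
orientation: [-0.549, 0.55, -0.445, 0.445]
ft_force: [-0.3, 0.8, -6.1]
width: 0.0403
```

```bash
python3 - <<'E'
from h import *
go([.5141,.1249,-.0077],11.9);avg(2)
E
```

```text
t 23.12 ee [ 0.5131  0.1245 -0.0037] jawang 12.0 | shift mm(tool) [-0.2  4.   1. ] turn deg [ 0.05  0.1  -0.  ] j6 -0.069 w 0.0403 F [-0.29  0.83 -6.06] M [ 0.056  0.055 -0.017]
t 23.18 avg F [-0.58  0.57 -5.21] Fnormal -0.45 Falong 0.68 M [ 0.018  0.027 -0.   ] ee [ 0.5134  0.1245 -0.0035]
```

Request:
{"op": "move_arm", "data": {
  "deltas": [
    [0, 0.0015, 0.0005, 0, 0, 0, 0.03],
    [0, 0.001, 0, 0, 0, 0, 0.03],
    [0, 0.0005, 0, 0, 0, 0, 0.03],
    [0, 0, 0, 0, 0, 0, 0.03]
  ]
}}

```text
t: 23.68
ee_pos: [0.5141, 0.1247, -0.0064]
orientation: [-0.55, 0.55, -0.445, 0.445]
ft_force: [-0.4, -0.4, -4.4]
width: 0.0404
```

```bash
python3 - <<'E'
from h import *
avg(3)
E
```

```text
t 23.77 avg F [ 0.04 -0.82 -5.07] Fnormal -0.13 Falong -0.81 M [ 0.017 -0.009  0.01 ] ee [ 0.5141  0.1247 -0.0063]
```

Request:
{"op": "move_arm", "data": {
  "deltas": [
    [0, 0.0004, 0, 0, 0, 0, 0.03],
    [0, 0.0003, 0, 0, 0, 0, 0.03],
    [0, 0, 0, 0, 0, 0, 0.03]
  ]
}}

```text
t: 24.15
ee_pos: [0.5141, 0.1247, -0.007]
orientation: [-0.55, 0.55, -0.445, 0.445]
ft_force: [0.1, 0.4, -5.8]
width: 0.0402
```

```bash
python3 - <<'E'
from h import *
avg(3)
E
```

```text
t 24.25 avg F [ 0.09  0.01 -5.52] Fnormal 0.09 Falong -0.01 M [-0.003 -0.011  0.011] ee [ 0.5141  0.1247 -0.007 ]
```

Request:
{"op": "move_arm", "data": {
  "deltas": [
    [0, 0.0003, 0, 0, 0, 0, 0.03],
    [0, 0.0003, 0, 0, 0, 0, 0.03],
    [0, 0, 0, 0, 0, 0, 0.03]
  ]
}}

```text
t: 24.62
ee_pos: [0.5141, 0.1247, -0.0076]
orientation: [-0.55, 0.55, -0.445, 0.445]
ft_force: [0.6, -0.5, -5.8]
width: 0.0408
```

```bash
python3 - <<'E'
from h import *
avg(3)
E
```

```text
t 24.73 avg F [ 0.64 -0.44 -5.66] Fnormal 0.53 Falong -0.56 M [-0.003  0.    -0.019] ee [ 0.5141  0.1247 -0.0076]
```

Request:
{"op": "move_arm", "data": {
  "deltas": [
    [0, 0.0003, 0, 0, 0, 0, 0.03],
    [0, 0, 0, 0, 0, 0, 0.03]
  ]
}}

```text
t: 24.98
ee_pos: [0.5141, 0.1247, -0.0077]
orientation: [-0.55, 0.55, -0.445, 0.445]
ft_force: [-1.6, -0.9, -2.2]
width: 0.0407
```

```bash
python3 - <<'E'
from h import *
avg(3)
E
```

```text
t 25.07 avg F [-1.63 -0.33 -1.58] Fnormal -1.66 Falong 0.01 M [-0.06   0.293 -0.002] ee [ 0.5142  0.1247 -0.0077]
```

Touchdown (Fz rose from −5.7 to −1.6 N, at the height predicted). Releasing.

Request:
{"op": "move_arm", "data": {
  "deltas": [
    [0, 0.0001, 0, 0, 0, 0, 0.044],
    [0, 0, 0, 0, 0, 0, 0.05],
    [0, 0, 0, 0, 0, 0, 0.06],
    [0, 0, 0, 0, 0, 0, 0.065]
  ]
}}

```text
t: 25.58
ee_pos: [0.5143, 0.1247, -0.0078]
orientation: [0.55, -0.549, 0.445, -0.445]
ft_force: [-0.1, -0.1, -0.1]
width: 0.0653
```

```bash
python3 - <<'E'
from h import *
avg(2)
S=read_camera("side")
crop(S["frame"],280,200,130,150,4,"pics/s19.png")
E
```

```text
t 25.62 avg F [-0.23  0.03  0.21] Fnormal -0.22 Falong 0.07 M [-0.012  0.002  0.005] ee [ 0.5142  0.1248 -0.0079]
```

View pics/s19.png

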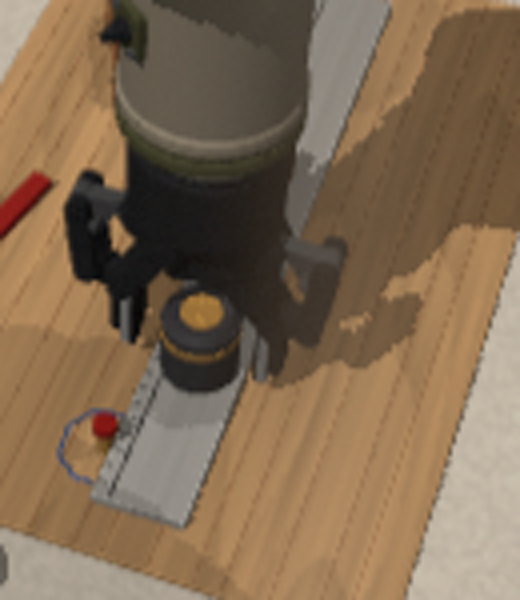

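The weight stands free and upright on the blade, with both pads clear of it. Raising straight up, then moving aside for an unobstructed check.

Request:
{"op": "move_arm", "data": {
  "deltas": [
    [0, -0.015, 0, 0, 0, 0, 0.07],
    [0, -0.03, 0, 0, 0, 0, 0.08],
    [0, -0.04, 0, 0, 0, 0, 0.08],
    [0, -0.05, 0, 0, 0, 0, 0.08],
    [0, -0.05, 0, 0, 0, 0, 0.08]
  ]
}}

```text
t: 26.3
ee_pos: [0.514, 0.1247, 0.1797]
orientation: [0.55, -0.549, 0.445, -0.445]
ft_force: [1.4, -0.9, 0.6]
width: 0.0798
```

Request:
{"op": "move_arm", "data": {
  "deltas": [
    [-0.04, -0.01, -0.04, 0, 0, 0, 0.08],
    [-0.04, 0, -0.04, 0, 0, 0, 0.08],
    [-0.04, 0, -0.04, 0, 0, 0, 0.08],
    [-0.04, 0, -0.04, 0, 0, 0, 0.08],
    [-0.04, 0, -0.03, 0, 0, 0, 0.08]
  ]
}}

```text
t: 26.92
ee_pos: [0.2851, 0.2816, 0.1883]
orientation: [0.55, -0.549, 0.445, -0.445]
ft_force: [0.4, 1.0, 0.4]
width: 0.0798
```

```bash
python3 - <<'E'
from h import *
print(manip.state()["ee_pos"])
T=read_camera("top");S=read_camera("side")
cv2.imwrite("pics/t20.png",T["frame"])
crop(S["frame"],280,170,150,180,3.3,"pics/s20.png")
a=cv2.resize(T["frame"][240:285,235:295],None,fx=6.5,fy=6.5,interpolation=cv2.INTER_CUBIC)
b=cv2.resize(T["frame"][220:265,365:425],None,fx=6.5,fy=6.5,interpolation=cv2.INTER_CUBIC)
c=cv2.resize(S["frame"][285:330,290:350],None,fx=6.5,fy=6.5,interpolation=cv2.INTER_CUBIC)
d=cv2.resize(S["frame"][180:225,335:395],None,fx=6.5,fy=6.5,interpolation=cv2.INTER_CUBIC)
cv2.imwrite("pics/m20.png",np.vstack([np.hstack([a,b]),np.hstack([c,d])]))
blade()
for nm,r,bb in(("T",T,(255,235,320,300)),("S",S,(315,240,350,300))):
    h=cv2.cvtColor(r["frame"],cv2.COLOR_BGR2HSV);m=np.zeros(h.shape[:2],np.uint8)
    x0,y0,x1,y1=bb;q=h[y0:y1,x0:x1];m[y0:y1,x0:x1]=(q[...,0]>8)&(q[...,0]<28)&(q[...,1]>140)&(q[...,2]>110)
    for b in blobs(m,30):
        P=onz(r,*b[0],.0555);v=P[:2]-[.5358,.0222];print(nm,b,P.round(4),"blade frame x,y",(v@[.9785,.2063]).round(4),(v@[-.2063,.9785]).round(4))
E
```

```text
[0.28514156 0.2815715  0.18830039]
edge yaw deg 11.87 n 66 rms mm 3.46 gapA mm -0.52 gapB -0.34
T ([280.5, 268.86], [277, 265, 8, 9, 58]) [0.5165 0.1244 0.0555] blade frame x,y 0.0022 0.104
S ([330.0, 277.5], [325, 274, 11, 8, 70]) [0.515  0.1245 0.0555] blade frame x,y 0.0007 0.1044
```

View pics/t20.png

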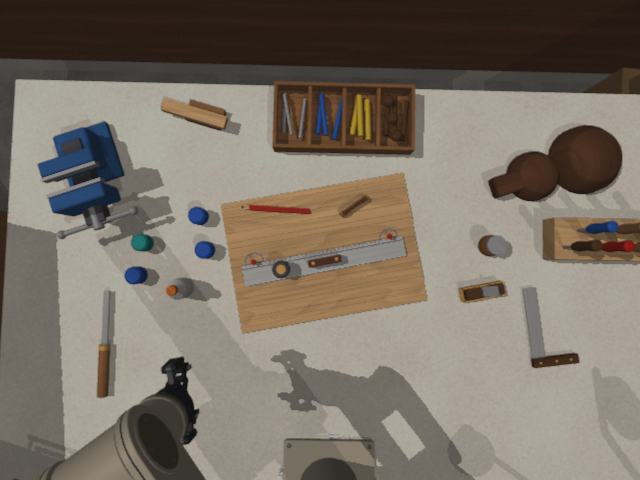

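View pics/m20.png

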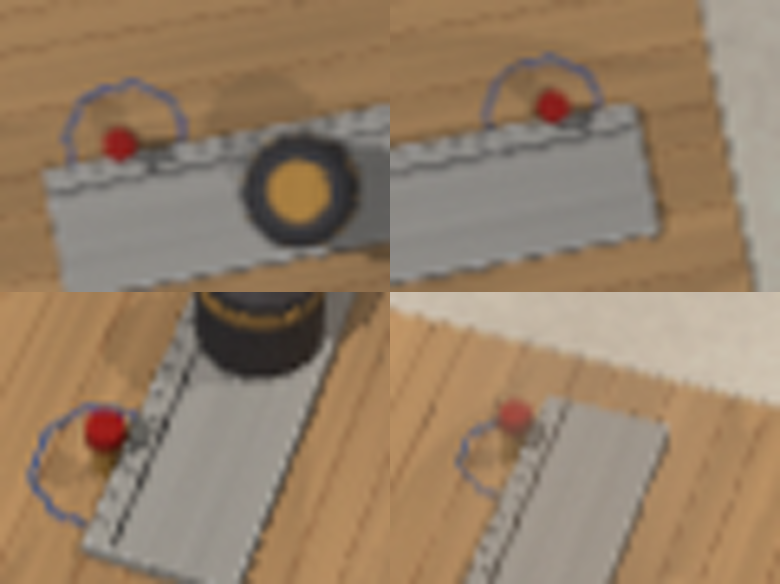

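View pics/s20.png

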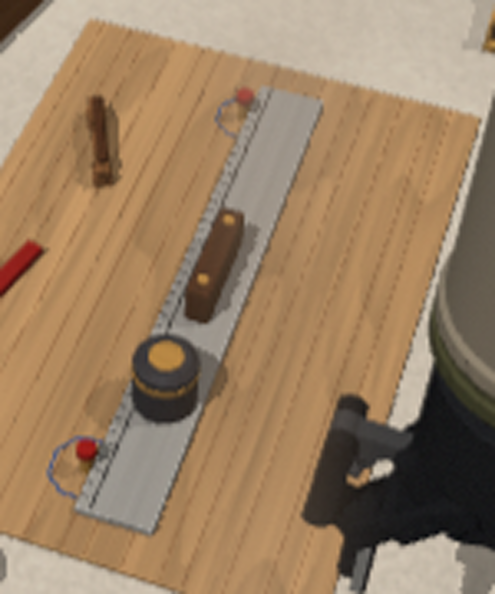

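```bash
python3 - <<'E'
from rig import finish_job
print(finish_job())
E
```

```text
the job is handed in; nothing more can be done
None
```

The straightedge is against both pins, the weight stands on the blade holding it there, and the job is handed in. No verdict was reported.

**Straightedge:** I took it by the grip and slid it flat until the wrist force showed contact on both pins. The total push was about 5.5 N. The yaw moment was only about 0.05 N m, which means about 2.5–3 N on each pin. I held that for over a second, eased off and let go. While pushing, the vertical force showed the arm briefly carrying the blade's weight, but the measured height changed by only about 0.2 mm.

**Weight:** I set it down on the left of the grip, stopping at a few newtons of contact force, then let go.

**Last checks:**
- **Position:** the weight is upright, about 104 mm from the blade's centre and 1–2 mm off its midline.
- **Edge:** the camera put the edge gaps at −0.5 and −0.3 mm, which is zero within the 2 mm calibration. They did not change between release and hand-in. The line fit had a 3.5 mm spread because the ring and pin pixels disturbed it.
- **Bystanders:** the final top picture shows nothing else moved. I compared this by eye only.

**What disagreed:** the fingertips turned out to be about 26 mm higher than the reported tool position. My first attempt to grip the rail therefore closed just above it, touching nothing. I corrected the height from the pictures, and the rail and the weight were both gripped at the expected widths after that.

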